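# Turn the set agar plates over and stack them for the incubator

## Robot

A 7-joint arm with a two-finger parallel gripper is mounted at the origin on the work surface. World frame = base frame: x ahead of the robot, y to its left, z up, the work surface at z = 0. Lengths are in m, angles in rad, forces in N, time in s.
With the tool pointing down it reaches from about 0.35 to 0.9 m from the base axis. Payload 19.9 kg.
Tool frame: the origin (TCP) lies on the centre line of the jaws, within the pads' length; the fingertips stand 19 mm ahead of it and the grasp point (between the pads) is the TCP; z points along the fingers, y is the direction in which the jaws open and shut (so a half turn about z gives the same grasp; the last joint's range is limited). The gripper opens to 94 mm and grips with 3 to 60 N. Pads are 16 mm wide; open, the fingers measure 119 mm over their backs; the gripper's body (75 mm by 177 mm) begins 78 mm behind the grasp point.
Start: joints at [1.089, 0.417, -0.01, 1.614, 0.005, 1.111, -0.053], TCP at [0.266, -0.566, 0.224] pointing down, gripper open.
Joint ranges: [-2.81, 2.81], [-0.39, 2.02], [-1.27, 1.25], [0.06, 2.57], [-1.19, 4.33], [0.19, 2], [-2.82, 2.82]. Speed limits (rad/s): [1.89, 1.89, 2.39, 2.39, 3.01, 3.01, 3.01].

## Interface

Orientations are given as a unit quaternion [w, x, y, z].
In Python, from rig import ctrl, eyes, finish_job gives the robot as it stands.
- The arm moves only by the tool play_rows, never from a script. Its argument "motion" is a list of rows, each an object with "hand": the closure in counts, from 0 (fully open) to 255 (shut); "slide": the shift along the tool's x, y, z in m, a list of three; "roll": the turn about the tool's z in degrees. A call has 1 to 20 rows; each row shifts and turns the commanded pose from where the row before left it, along the tool's axes as they then stand; what a row does not reach is not made up. A row lasts 1/12 s, in which the tool goes at most 41.7 mm and 7.16 degrees, less where a joint would pass 70% of its speed; a pose out of reach is approached as far as the arm can. A call is refused whole if a number of a shift passes 0.0417 or a number of a turn 7.16, either way. A call with a gripper value outside its range is refused whole. The fingers move at their own pace and stop on an object; "squeeze" is the grip in N (left out, the last holds). Time passes only in rows, so rows that do not move let the fingers close. It gives the time, the measured TCP pose, the force and the opening at its end, in the units of the state.
- ctrl.observe(): the state, without advancing time (a new reading comes with each control period).
- eyes.read_camera(name): name is "scene" or "side" or "wrist"; returns the picture (400x640x3 uint8, red, green, blue); there is no depth.
- eyes.camera_params(name): a dict with "camera_matrix" (3x3 intrinsics, pixels), "T" (4x4, takes a point from camera to world coordinates). Camera axes: x right, y down, z forward; pixel columns grow to the right and rows downward; lengths in m; the calibration is good to about 2 mm. The wrist camera is an equidistant fisheye: a pixel r from the principal point sees the ray r / f radians off the axis. A picture is of the moment at which its call begins: read the wrist's pose just before it. camera_params takes no time and is no camera call; for the wrist camera it gives the pose at the moment of the call.
- finish_job(): hands the job in, once; it reports no verdict.
The state is a dict: "time": time; "q": joint angles; "qd": joint speeds; "joint_efforts": joint torques, N m; "tcp_pos": TCP position; "eef_rot": TCP orientation; "contact_force": force on the tool from outside, world axes, zero at the start; "wrist_torque": the same for the moment, N m; "finger_gap": finger opening in m.
Only numpy, scipy, OpenCV 4.12 (cv2) and the standard library are available. Lean on these libraries where they do the work, as an engineer would, in place of code of your own. Each camera call takes 0.05 s, during which the arm holds its last target.

## Task

The agar in the two square dishes on the levelling plate has set: turn each dish upside down with its lid kept shut on it all the way, and stack both squarely on the dish that already lies upside down in the steel tray. Do not drop a dish or let one come open, leave that first dish where it is, and do not disturb anything else on the bench; the free bench in the middle may be used to stand a dish on its edge while changing grip.

Things in the scene. Friction and masses are not known exactly. Their poses are not given: they have to be found in the camera images.
- dish_a_base: square clear plastic base of the robot-side dish, 60 x 60 mm outside, walls 15 mm high and 3.5 mm thick plus an inner lip (to 20 mm) that stands 5 mm up into the lid with 1 mm of play; amber set agar inside; about 50 to 100 g. Origin: centre of its outer underside; own z points from the underside to its open side, x and y along its sides. Starts lid up on the levelling plate.
- dish_a_lid: blue lid of the robot-side dish, 60 x 60 mm, 11 mm high, 25 g, loose: it only rests on the base walls, flush with them all round, its rim 15 mm above the base's underside, so the closed dish is a block 60 x 60 x 26 mm and the joint runs round it 15 mm from the base's underside. Origin: centre of its rim, own z points to its blue outer face.
- dish_b_base: square clear plastic base of the far dish, 60 x 60 mm outside, walls 15 mm high and 3.5 mm thick plus an inner lip (to 20 mm) that stands 5 mm up into the lid with 1 mm of play; amber set agar inside; about 50 to 100 g. Origin: centre of its outer underside; own z points from the underside to its open side, x and y along its sides. Starts lid up on the levelling plate.
- dish_b_lid: blue lid of the far dish, 60 x 60 mm, 11 mm high, 25 g, loose: it only rests on the base walls, flush with them all round, its rim 15 mm above the base's underside, so the closed dish is a block 60 x 60 x 26 mm and the joint runs round it 15 mm from the base's underside. Origin: centre of its rim, own z points to its blue outer face.
- stack_dish_base: square clear plastic base of the stack's first dish, 60 x 60 mm outside, walls 15 mm high and 3.5 mm thick plus an inner lip (to 20 mm) that stands 5 mm up into the lid with 1 mm of play; amber set agar inside; about 50 to 100 g. Origin: centre of its outer underside; own z points from the underside to its open side, x and y along its sides. It starts closed and upside down (own z down, underside uppermost) in the tray, loose.
- stack_dish_lid: blue lid of the stack's first dish, 60 x 60 mm, 11 mm high, 25 g, loose: it only rests on the base walls, flush with them all round, its rim 15 mm above the base's underside, so the closed dish is a block 60 x 60 x 26 mm and the joint runs round it 15 mm from the base's underside. Origin: centre of its rim, own z points to its blue outer face; it starts underneath, face down on the tray's floor.
- levelling_plate: white stone levelling plate, fixed, 240 (own x) x 170 (own y) mm, top 24 mm above the bench. Origin: bench height under its centre. It and the tray lie on either side of the robot's middle line, either way round.
- tray: shallow square steel incubator tray, fixed, 180 x 180 mm, floor 3 mm thick, rim 10 mm above the bench and 2 mm thick. Origin: bench height under its centre.
- bubble_level: round brass bubble level standing on the levelling plate near the middle of its long +y edge, diameter 30 mm, 12 mm high. Origin: centre of its underside. Leave it alone.
- tube_rack: orange rack of microtubes, 70 (own x) x 130 (own y) x 51 mm high. Origin: centre of its underside, as for all the bystanders. Leave it alone.
- reagent_bottle: clear bottle with blue cap, diameter 60 mm, 135 mm high. Leave it alone.
- tip_box: dark pipette-tip box with clear lid, 82 (own x) x 120 (own y) x 69 mm high. Leave it alone.
- timer: flat white timer, 62 x 62 x 18 mm. Leave it alone.
- marker: flat yellow marker lying along its own x, 124 x 18 x 12 mm. Leave it alone.
- amber_jar: small amber jar with white cap, diameter 38 mm, 55 mm high. Leave it alone.
- beaker: small open glass beaker, diameter 50 mm, 55 mm high. Leave it alone.
- block_heater: white block heater at the right of the bench, fixed, 200 (own x) x 230 (own y) x 110 mm high. Origin: centre of its underside. More than 0.9 m from the base axis, on the same side, stand a blue pan (80 mm high) and a pipette stand (345 mm high).
- vortex_mixer: grey vortex mixer at the left of the bench, fixed, 150 (own x) x 120 (own y) x 103 mm high. Origin: centre of its underside. More than 0.75 m from the base axis, on the same side, stand glove boxes (110 mm high), a stack of cryo boxes and a centrifuge (220 mm high, its open lid to 540 mm).
Mind the look-alikes: they are no part of the job. What is shaped like the dish_a_lid but pink or turquoise is not meant.

How it is judged:
On the way:
1. one of the two dishes lies closed and upside down on the stack's first dish, let go ((((angle between dish_a_base's own z axis and vertical above 3.04 rad and horizontal distance between dish_a_base and stack_dish_base below 0.012 m and (angle between the x axis of dish_a_base and the x axis of stack_dish_base, either way round below 0.22 rad or angle between the x axis of dish_a_base and the y axis of stack_dish_base, either way round below 0.22 rad) and (z of dish_a_lid in the frame of dish_a_base below 0.0185 m and angle between the z axis of dish_a_lid and the z axis of dish_a_base, either way round below 0.08 rad)) and z of dish_a_base in the frame of stack_dish_base between -0.032 and -0.02 m and (linear speed of each of dish_a_base, dish_a_lid below 0.02 m/s and contact force between the fingers and dish_a_base below 0.1 N and contact force between the fingers and dish_a_lid below 0.1 N)) or ((angle between dish_b_base's own z axis and vertical above 3.04 rad and horizontal distance between dish_b_base and stack_dish_base below 0.012 m and (angle between the x axis of dish_b_base and the x axis of stack_dish_base, either way round below 0.22 rad or angle between the x axis of dish_b_base and the y axis of stack_dish_base, either way round below 0.22 rad) and (z of dish_b_lid in the frame of dish_b_base below 0.0185 m and angle between the z axis of dish_b_lid and the z axis of dish_b_base, either way round below 0.08 rad)) and z of dish_b_base in the frame of stack_dish_base between -0.032 and -0.02 m and (linear speed of each of dish_b_base, dish_b_lid below 0.02 m/s and contact force between the fingers and dish_b_base below 0.1 N and contact force between the fingers and dish_b_lid below 0.1 N)))), for 0.2 s.
At the end, for the whole second after the job is handed in: both dishes shut (lid within 3.5 mm), upside down (within 6 degrees), at rest and let go, one on the other on the stack's first dish, centred on it within 12 mm and square to it within 12 degrees (any quarter turn); the first dish upside down, shut, within 15 mm of its start (angle between each of dish_a_base, dish_b_base, stack_dish_base's own z axis and vertical above 3.04 rad and horizontal distance between each of dish_a_base, dish_b_base and stack_dish_base below 0.012 m and (angle between the x axis of dish_a_base and the x axis of stack_dish_base, either way round below 0.22 rad or angle between the x axis of dish_a_base and the y axis of stack_dish_base, either way round below 0.22 rad) and z of dish_a_lid in the frame of dish_a_base below 0.0185 m and angle between the z axis of dish_a_lid and the z axis of dish_a_base, either way round below 0.08 rad and (angle between the x axis of dish_b_base and the x axis of stack_dish_base, either way round below 0.22 rad or angle between the x axis of dish_b_base and the y axis of stack_dish_base, either way round below 0.22 rad) and z of dish_b_lid in the frame of dish_b_base below 0.0185 m and angle between the z axis of dish_b_lid and the z axis of dish_b_base, either way round below 0.08 rad and linear speed of each of dish_a_base, dish_a_lid, dish_b_base, dish_b_lid, stack_dish_base below 0.02 m/s and contact force between the fingers and dish_a_base below 0.1 N and contact force between the fingers and dish_a_lid below 0.1 N and contact force between the fingers and dish_b_base below 0.1 N and contact force between the fingers and dish_b_lid below 0.1 N and ((z of dish_a_base in the frame of stack_dish_base between -0.032 and -0.02 m and z of dish_b_base in the frame of stack_dish_base between -0.058 and -0.046 m) or (z of dish_b_base in the frame of stack_dish_base between -0.032 and -0.02 m and z of dish_a_base in the frame of stack_dish_base between -0.058 and -0.046 m)) and z of stack_dish_lid in the frame of stack_dish_base below 0.0185 m and angle between the z axis of stack_dish_lid and the z axis of stack_dish_base, either way round below 0.08 rad and distance of stack_dish_base from where it was at the start of the episode below 0.015 m); the robot touches nothing.
It fails at once if a dish opens: its lid rises more than 5 mm off its base, or leans from it by more than 10 degrees ((z of dish_a_lid in the frame of dish_a_base above 0.02 m or angle between the z axis of dish_a_lid and the z axis of dish_a_base, either way round above 0.175 rad) or (z of dish_b_lid in the frame of dish_b_base above 0.02 m or angle between the z axis of dish_b_lid and the z axis of dish_b_base, either way round above 0.175 rad) or (z of stack_dish_lid in the frame of stack_dish_base above 0.02 m or angle between the z axis of stack_dish_lid and the z axis of stack_dish_base, either way round above 0.175 rad)).
It fails at once if a dish is dropped or thrown: it moves faster than 0.6 m/s out of the gripper's hold ((linear speed of dish_a_base above 0.6 m/s and contact force between the fingers and dish_a_base below 0.05 N and contact force between the fingers and dish_a_lid below 0.05 N) or (linear speed of dish_b_base above 0.6 m/s and contact force between the fingers and dish_b_base below 0.05 N and contact force between the fingers and dish_b_lid below 0.05 N) or (linear speed of stack_dish_base above 0.6 m/s and contact force between the fingers and stack_dish_base below 0.05 N and contact force between the fingers and stack_dish_lid below 0.05 N)).
It fails at once if another thing on the bench is pushed more than 25 mm or knocked over ((distance of bubble_level from where it was at the start of the episode above 0.025 m or angle between bubble_level's own z axis and vertical above 0.35 rad) or (distance of tube_rack from where it was at the start of the episode above 0.025 m or angle between tube_rack's own z axis and vertical above 0.35 rad) or (distance of reagent_bottle from where it was at the start of the episode above 0.025 m or angle between reagent_bottle's own z axis and vertical above 0.35 rad) or (distance of tip_box from where it was at the start of the episode above 0.025 m or angle between tip_box's own z axis and vertical above 0.35 rad) or (distance of timer from where it was at the start of the episode above 0.025 m or angle between timer's own z axis and vertical above 0.35 rad) or (distance of marker from where it was at the start of the episode above 0.025 m or angle between marker's own z axis and vertical above 0.35 rad) or (distance of amber_jar from where it was at the start of the episode above 0.025 m or angle between amber_jar's own z axis and vertical above 0.35 rad) or (distance of beaker from where it was at the start of the episode above 0.025 m or angle between beaker's own z axis and vertical above 0.35 rad)).
It also fails if it takes over 72 s, if anything falls off the work surface, if the arm or the gripper's body presses on something with over 40 N, if the wrist force passes 120 N, or if a joint passes its speed limit or range.

## Working session

There is one attempt and no reset: what is moved stays moved. The work goes in short steps, Python scripts to look and compute and a tool call to move; the robot and the scene stay as the last step left them, time stands still between calls to the robot, and variables do not carry over. Pictures are saved under pics/ and viewed, and the job is handed in when it is done.

Besides the shell and the picture viewer there is one more tool, called after "Call:" as name([rows], argument=value, ...), one row to a line, values as JSON. play_rows: Moves the arm, as the interface text tells. Its arguments: {"type":"object","properties":{"motion":{"type":"array","items":{"type":"object","properties":{"hand":{"type":"number"},"slide":{"type":"array","items":{"type":"number"}},"roll":{"type":"number"}}}},"squeeze":{"type":"number"}},"required":["motion"]}

```bash
mkdir -p pics; cat > h.py <<'E'
from rig import ctrl,eyes,finish_job
import numpy as np,cv2
def shot(n,tag,crop=None,s=1):
    P=eyes.camera_params(n); im=eyes.read_camera(n); 
    np.savez(f'pics/{tag}.npz',im=im,K=P['camera_matrix'],T=P['T'])
    o=im if crop is None else im[crop[1]:crop[3],crop[0]:crop[2]]
    if s!=1:o=cv2.resize(o,None,fx=s,fy=s,interpolation=cv2.INTER_CUBIC)
    cv2.imwrite(f'pics/{tag}.png',o[:,:,::-1]); return im,np.array(P['camera_matrix']),np.array(P['T'])
def ray(K,T,u,v):
    d=np.array([(u-K[0,2])/K[0,0],(v-K[1,2])/K[1,1],1.]); return T[:3,3],T[:3,:3]@d
def onz(K,T,u,v,z):
    o,d=ray(K,T,u,v); return (o+d*(z-o[2])/d[2])[:2]
def proj(K,T,p):
    c=T[:3,:3].T@(np.array(p)-T[:3,3]); return (K@c)[:2]/c[2]
E
python3 - <<'E'
from h import *
s=ctrl.observe(); print(s)
for n in('scene','side','wrist'):
    im,K,T=shot(n,n+'0'); print(n,K.round(1).tolist(),T.round(3).tolist())
E
```

```text
{'time': 0.0, 'q': array([ 1.08950843,  0.41795253, -0.01031975,  1.61413817,  0.00472279,
        1.11072059, -0.05299321]), 'qd': array([ 2.07585554e-04, -5.71796972e-05,  8.65305192e-04,  4.00374651e-04,
       -5.40913194e-05, -4.95428513e-04, -9.06887350e-04]), 'joint_efforts': array([-8.32410078e-04, -8.51248741e+01,  6.37603495e-01, -4.25995409e+01,
       -4.90078807e-02,  1.86146126e-02,  1.33354933e-04]), 'tcp_pos': array([ 0.26593959, -0.56521874,  0.22385373]), 'eef_rot': array([-5.69689835e-04,  9.75916015e-01,  2.18145763e-01, -1.80518804e-04]), 'contact_force': array([ 0.69913371, -0.04668117, -0.19336311]), 'wrist_torque': array([ 0.01227922, -0.01395198,  0.01412986]), 'finger_gap': 0.09382477829979778}
scene [[401.4, 0.0, 320.7], [0.0, 401.4, 200.1], [0.0, 0.0, 1.0]] [[-0.678, 0.637, -0.366, 1.152], [0.735, 0.588, -0.338, 0.537], [-0.001, -0.498, -0.867, 1.435], [0.0, 0.0, 0.0, 1.0]]
side [[362.9, 0.0, 319.2], [0.0, 362.9, 201.7], [0.0, 0.0, 1.0]] [[-0.75, -0.515, 0.416, 0.022], [-0.662, 0.585, -0.469, 0.582], [-0.002, -0.627, -0.779, 1.018], [0.0, 0.0, 0.0, 1.0]]
wrist [[309.7, 0.0, 319.1], [0.0, 309.7, 204.0], [0.0, 0.0, 1.0]] [[0.426, -0.869, -0.254, 0.34], [-0.905, -0.409, -0.119, -0.531], [0.0, 0.281, -0.96, 0.384], [0.0, 0.0, 0.0, 1.0]]
```

View pics/scene0.png

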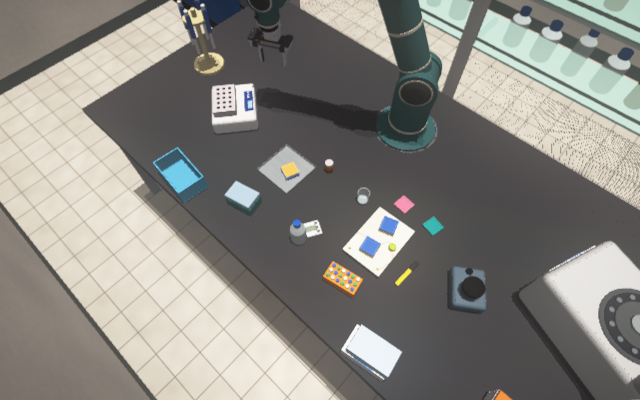

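View pics/side0.png

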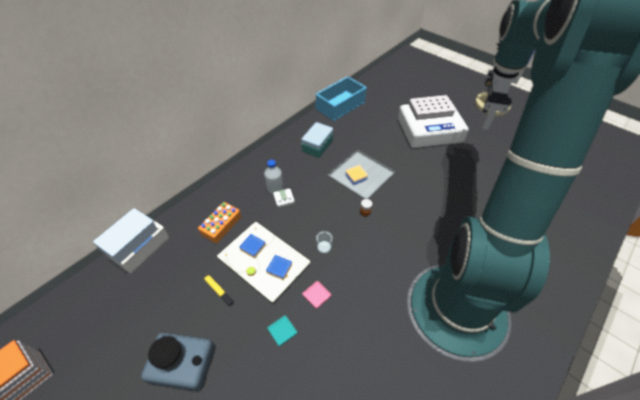

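View pics/wrist0.png

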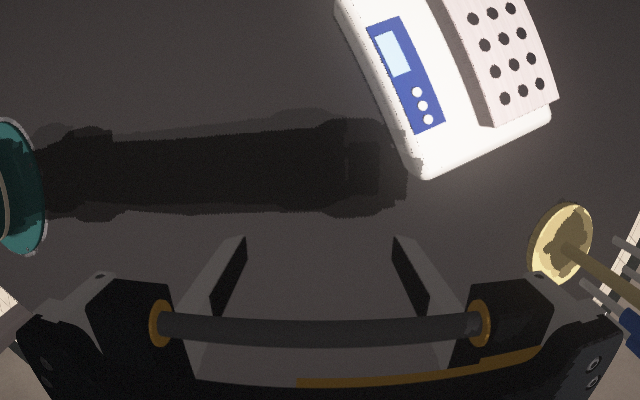

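```bash
python3 - <<'E'
from h import *
d=np.load('pics/scene0.npz');im=d['im'];K=d['K'];T=d['T']
cv2.imwrite('pics/sc1.png',cv2.resize(im[140:310,240:460],None,fx=3.5,fy=3.5,interpolation=cv2.INTER_CUBIC)[:,:,::-1])
d2=np.load('pics/side0.npz')
cv2.imwrite('pics/sd1.png',cv2.resize(d2['im'][130:310,180:400],None,fx=3.3,fy=3.3,interpolation=cv2.INTER_CUBIC)[:,:,::-1])
def go(im,K,T,name,blobs):
  hsv=cv2.cvtColor(im,cv2.COLOR_RGB2HSV)
  for nm,lo,hi,z,amin in blobs:
    m=cv2.inRange(hsv,np.array(lo),np.array(hi))
    n,l,st,c=cv2.connectedComponentsWithStats(m)
    for i in range(1,n):
      if st[i,4]>amin:
        ys,xs=np.where(l==i); r=cv2.minAreaRect(np.stack([xs,ys],1).astype(np.float32))
        pts=np.array([onz(K,T,x,y,z) for x,y in cv2.boxPoints(r)])
        w=onz(K,T,*c[i],z)
        if -0.6<w[1]<0.6 and 0<w[0]<1.1: print(name,nm,c[i].round(1),st[i,4],w.round(3),pts.round(3).tolist())
B=[('blue',(108,140,60),(125,255,255),.05,40),('white',(0,0,170),(180,70,255),.024,150),('agar',(15,120,120),(30,255,255),.029,30),('pink',(160,80,100),(178,255,255),.011,40),('turq',(80,150,80),(92,255,255),.011,40)]
go(im,K,T,'scene',B); go(d2['im'],d2['K'],d2['T'],'side',B)
E
```

```text
scene blue [388.7 224.5] 141 [0.471 0.263] [[0.503, 0.249], [0.453, 0.231], [0.438, 0.279], [0.488, 0.295]]
scene blue [296.1 222.8] 41 [ 0.707 -0.004] [[0.707, -0.021], [0.691, -0.004], [0.709, 0.014], [0.725, -0.003]]
scene blue [369.4 246.3] 110 [0.591 0.266] [[0.614, 0.249], [0.575, 0.241], [0.569, 0.283], [0.607, 0.291]]
scene white [285.5 168.2] 1064 [ 0.545 -0.229] [[0.623, -0.31], [0.43, -0.319], [0.461, -0.143], [0.646, -0.141]]
scene white [241.6 193.8] 502 [ 0.755 -0.271] [[0.807, -0.318], [0.73, -0.352], [0.703, -0.224], [0.779, -0.194]]
scene white [378.1 241.5] 2019 [0.543 0.272] [[0.659, 0.189], [0.405, 0.168], [0.413, 0.349], [0.656, 0.359]]
scene white [309.6 228.4] 263 [0.68  0.041] [[0.722, -0.016], [0.628, 0.037], [0.662, 0.09], [0.754, 0.037]]
scene white [372.  349.1] 1597 [0.863 0.503] [[0.938, 0.426], [0.827, 0.409], [0.794, 0.583], [0.902, 0.594]]
scene agar [289.4 169.4] 142 [ 0.54 -0.21] [[0.554, -0.245], [0.499, -0.226], [0.524, -0.175], [0.578, -0.194]]
scene agar [342.4 278.2] 355 [0.747 0.269] [[0.789, 0.21], [0.72, 0.195], [0.698, 0.324], [0.766, 0.336
[... 1134 characters left out ...]
51, 0.361], [0.694, 0.173], [0.418, 0.18], [0.401, 0.351]]
side agar [356.2 173.3] 114 [ 0.537 -0.206] [[0.565, -0.194], [0.551, -0.245], [0.51, -0.218], [0.523, -0.169]]
side agar [229.9 216.5] 66 [0.735 0.235] [[0.736, 0.269], [0.769, 0.207], [0.736, 0.201], [0.705, 0.262]]
side agar [211.6 229.7] 128 [0.738 0.31 ] [[0.784, 0.324], [0.735, 0.267], [0.691, 0.296], [0.74, 0.352]]
side agar [214.3 285.2] 179 [0.573 0.429] [[0.615, 0.439], [0.617, 0.418], [0.533, 0.42], [0.532, 0.439]]
side pink [316.5 294.1] 444 [0.334 0.244] [[0.368, 0.272], [0.368, 0.209], [0.3, 0.216], [0.302, 0.277]]
side turq [281.8 330.3] 457 [0.335 0.388] [[0.371, 0.411], [0.359, 0.352], [0.299, 0.364], [0.312, 0.421]]
```

View pics/sc1.png

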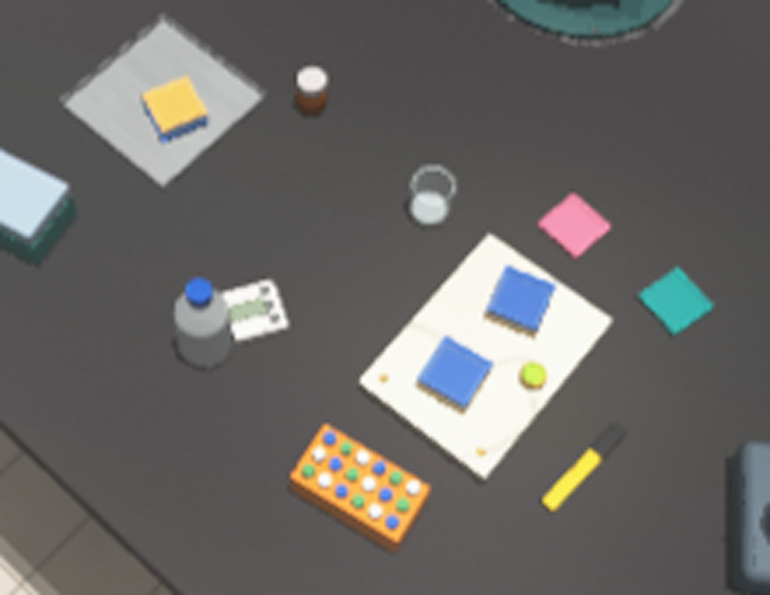

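View pics/sd1.png

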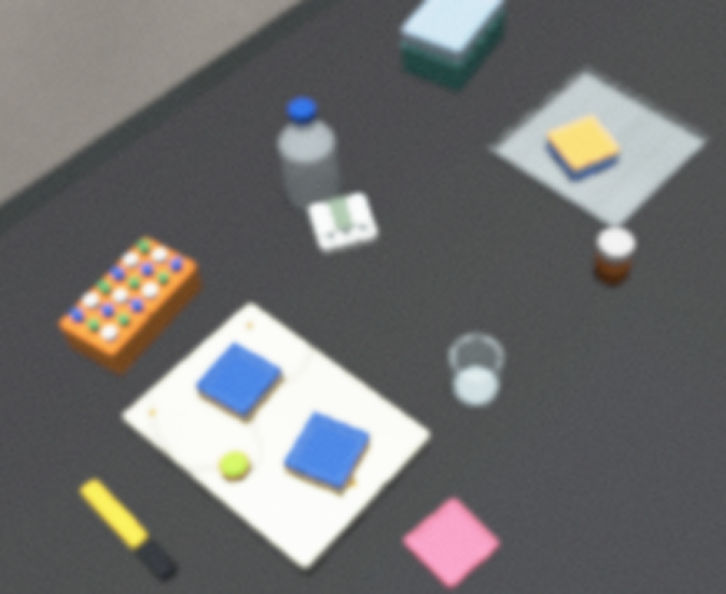

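Call:
play_rows([
  {"roll": -7.16},
  {"roll": -7.16},
  {"roll": -7.16},
  {"roll": -7.16},
  {"roll": -7.16},
  {"roll": -7.16},
  {"roll": -7.16},
  {"roll": -7.16},
  {"roll": -7.16},
  {"slide": [0.036, 0.013, 0]},
  {"slide": [0.036, 0.013, 0]},
  {"slide": [0.036, 0.013, 0]},
  {"slide": [0.036, 0.013, 0]},
  {"slide": [0.036, 0.013, 0]},
  {"slide": [0.036, 0.013, 0]},
  {"slide": [0.036, 0.013, 0]},
  {"slide": [0.036, 0.013, 0]},
  {"slide": [0.036, 0.013, 0]},
  {"slide": [0.036, 0.013, 0]},
  {"slide": [0.036, 0.013, 0]},
])

```text
schema error: expected keys hand, slide, roll
```

Call:
play_rows([
  {"slide": [0.036, 0.013, 0]},
  {"slide": [0.036, 0.013, 0]},
  {"slide": [0.036, 0.013, 0]},
  {"slide": [0.036, 0.013, 0]},
  {"slide": [0.036, 0.013, 0]},
  {"slide": [0.036, 0.013, 0]},
  {"slide": [0.036, 0.013, 0]},
  {"slide": [0.036, 0.013, 0]},
  {"slide": [0.036, 0.013, 0]},
  {},
  {},
])

```text
schema error: expected keys hand, slide, roll
```

Call:
play_rows([
  {"hand": 0, "slide": [0, 0, 0], "roll": -7.16},
  {"hand": 0, "slide": [0, 0, 0], "roll": -7.16},
  {"hand": 0, "slide": [0, 0, 0], "roll": -7.16},
  {"hand": 0, "slide": [0, 0, 0], "roll": -7.16},
  {"hand": 0, "slide": [0, 0, 0], "roll": -7.16},
  {"hand": 0, "slide": [0, 0, 0], "roll": -7.16},
  {"hand": 0, "slide": [0, 0, 0], "roll": -7.16},
  {"hand": 0, "slide": [0, 0, 0], "roll": -7.16},
  {"hand": 0, "slide": [0, 0, 0], "roll": -7.16},
  {"hand": 0, "slide": [0.036, 0.013, 0], "roll": 0},
  {"hand": 0, "slide": [0.036, 0.013, 0], "roll": 0},
  {"hand": 0, "slide": [0.036, 0.013, 0], "roll": 0},
  {"hand": 0, "slide": [0.036, 0.013, 0], "roll": 0},
  {"hand": 0, "slide": [0.036, 0.013, 0], "roll": 0},
  {"hand": 0, "slide": [0.036, 0.013, 0], "roll": 0},
  {"hand": 0, "slide": [0.036, 0.013, 0], "roll": 0},
  {"hand": 0, "slide": [0.036, 0.013, 0], "roll": 0},
  {"hand": 0, "slide": [0.036, 0.013, 0], "roll": 0},
  {"hand": 0, "slide": [0.036, 0.013, 0], "roll": 0},
  {"hand": 0, "slide": [0.036, 0.013, 0], "roll": 0},
])

```text
time: 1.82
tcp_pos: [0.4117, -0.1686, 0.2245]
eef_rot: [0.0, 0.709, 0.705, -0.0]
contact_force: [1.9, 0.0, 0.7]
finger_gap: 0.094
```

Call:
play_rows([
  {"hand": 0, "slide": [0.036, 0.013, 0], "roll": 0},
  {"hand": 0, "slide": [0.036, 0.013, 0], "roll": 0},
  {"hand": 0, "slide": [0.036, 0.013, 0], "roll": 0},
  {"hand": 0, "slide": [0.036, 0.013, 0], "roll": 0},
  {"hand": 0, "slide": [0.036, 0.013, 0], "roll": 0},
  {"hand": 0, "slide": [0.036, 0.013, 0], "roll": 0},
  {"hand": 0, "slide": [0.036, 0.013, 0], "roll": 0},
  {"hand": 0, "slide": [0.036, 0.013, 0], "roll": 0},
  {"hand": 0, "slide": [0.036, 0.013, 0], "roll": 0},
  {"hand": 0, "slide": [0, 0, 0], "roll": 0},
])

```text
time: 2.65
tcp_pos: [0.531, 0.1599, 0.2244]
eef_rot: [-0.001, 0.707, 0.707, 0.001]
contact_force: [-0.6, 0.2, -0.3]
finger_gap: 0.0941
```

```bash
python3 - <<'E'
from h import *
print(ctrl.observe()['q'].round(2)); shot('wrist','w1')
E
```

```text
[ 0.22  0.37 -0.7   1.77  0.26  1.09 -0.57]
```

View pics/w1.png

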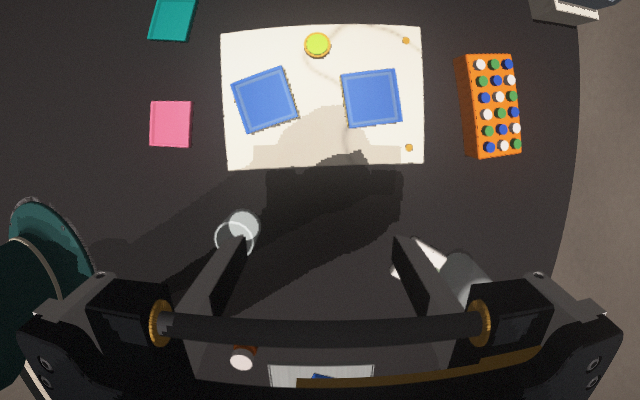

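```bash
cat >> h.py <<'E'
def fray(K,T,uv):
    p=np.asarray(uv,float)-[K[0,2],K[1,2]]; r=np.linalg.norm(p,axis=-1,keepdims=True); th=r/K[0,0]
    d=np.concatenate([p/np.maximum(r,1e-9)*np.sin(th),np.cos(th)],-1); return T[:3,3],d@T[:3,:3].T
def fonz(K,T,uv,z):
    o,d=fray(K,T,uv); return (o+d*((z-o[2])/d[:,2:3]))[:,:2]
def rects(tag,lo,hi,z,amin,win=None):
    d=np.load(f'pics/{tag}.npz');im=d['im'];K=d['K'];T=d['T']
    m=cv2.inRange(cv2.cvtColor(im,cv2.COLOR_RGB2HSV),np.array(lo),np.array(hi)); m=cv2.morphologyEx(m,cv2.MORPH_CLOSE,np.ones((5,5)))
    cs,_=cv2.findContours(m,cv2.RETR_EXTERNAL,cv2.CHAIN_APPROX_NONE); out=[]
    for c in cs:
        if cv2.contourArea(c)<amin: continue
        g=fonz(K,T,c[:,0,:],z); r=cv2.minAreaRect((g*1000).astype(np.float32))
        px=c[:,0].mean(0)
        print(px.round(),'c(mm)',np.round(r[0],1),'size',np.round(r[1],1),'ang',round(r[2],1)); out.append((px,r))
    return out
E
python3 - <<'E'
from h import *
print('lids');rects('w1',(105,100,60),(125,255,255),.050,400)
print('plate');rects('w1',(0,0,150),(40,60,255),.024,3000)
print('rack');rects('w1',(5,180,120),(15,255,255),.051,300)
d=np.load('pics/w1.npz');K=d['K'];T=d['T']
print(fonz(K,T,[[220,32],[421,27],[424,163],[229,170]],.024).round(4).tolist())
print('beaker rim/base',fonz(K,T,[[217,238],[252,238]],.055).round(3).tolist(),fonz(K,T,[[230,212],[260,225]],0.0).round(3).tolist())
print('timer',fonz(K,T,[[415,237],[445,258]],0.018).round(3).tolist())
print('rack corner',fonz(K,T,[[455,54],[467,158]],0.0).round(3).tolist())
E
```

```text
lids
[371.  98.] c(mm) [588. 263.] size [59.3 59.2] ang 9.2
[264.  99.] c(mm) [470.9 261. ] size [59.1 59.2] ang 17.4
plate
[323.  97.] c(mm) [535.6 268.1] size [239.4 169.4] ang 2.4
rack
[497. 104.] c(mm) [741.  267.1] size [ 68.1 125.6] ang 10.3
[[0.4133, 0.3493], [0.6528, 0.3564], [0.6593, 0.1885], [0.4218, 0.1793]]
beaker rim/base [[0.409, 0.103], [0.453, 0.104]] [[0.412, 0.118], [0.452, 0.1]]
timer [[0.658, 0.089], [0.707, 0.056]]
rack corner [[0.708, 0.333], [0.731, 0.194]]
```

Call:
play_rows([
  {"hand": 0, "slide": [0.0185, 0.0182, 0], "roll": 0},
  {"hand": 0, "slide": [0.0, 0.0, 0], "roll": -4.6},
  {"hand": 0, "slide": [0.0, 0.0, 0], "roll": -4.6},
  {"hand": 0, "slide": [0.0185, 0.0182, 0], "roll": 0},
  {"hand": 0, "slide": [0.0185, 0.0182, 0], "roll": 0},
  {"hand": 0, "slide": [0.0157, 0.0208, 0], "roll": 0},
  {"hand": 0, "slide": [0, 0, 0.03], "roll": 0},
  {"hand": 0, "slide": [0, 0, 0.03], "roll": 0},
  {"hand": 0, "slide": [0, 0, 0.03], "roll": 0},
  {"hand": 0, "slide": [0, 0, 0.02], "roll": 0},
  {"hand": 0, "slide": [0, 0, 0], "roll": 0},
  {"hand": 0, "slide": [0, 0, 0], "roll": 0},
], squeeze=30)

```text
time: 3.7
tcp_pos: [0.5971, 0.2313, 0.1142]
eef_rot: [-0.0, 0.651, 0.759, -0.001]
contact_force: [0.6, 0.5, 1.1]
finger_gap: 0.0942
```

```bash
python3 - <<'E'
from h import *
s=ctrl.observe();print(s['tcp_pos'].round(4)); shot('wrist','w2')
rects('w2',(105,100,60),(125,255,255),.050,400)
E
```

```text
[0.5971 0.2313 0.1142]
[314. 180.] c(mm) [588.2 263.6] size [59.8 59.6] ang 9.1
[171. 162.] c(mm) [471.6 261.6] size [60.5 59.1] ang 17.6
```

View pics/w2.png

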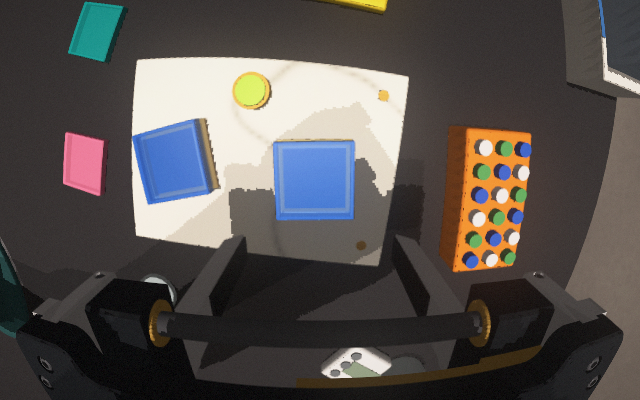

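Call:
play_rows([
  {"hand": 0, "slide": [0.0148, -0.0039, 0.01], "roll": -0.4},
  {"hand": 0, "slide": [0, 0, 0.02], "roll": 0},
  {"hand": 0, "slide": [0, 0, 0.02], "roll": 0},
  {"hand": 0, "slide": [0, 0, 0.0172], "roll": 0},
  {"hand": 0, "slide": [0, 0, 0], "roll": 0},
  {"hand": 0, "slide": [0, 0, 0], "roll": 0},
  {"hand": 255, "slide": [0, 0, 0], "roll": 0},
  {"hand": 255, "slide": [0, 0, 0], "roll": 0},
  {"hand": 255, "slide": [0, 0, 0], "roll": 0},
  {"hand": 255, "slide": [0, 0, 0], "roll": 0},
  {"hand": 255, "slide": [0, 0, 0], "roll": 0},
  {"hand": 255, "slide": [0, 0, 0], "roll": 0},
], squeeze=30)

```text
time: 4.75
tcp_pos: [0.5914, 0.2461, 0.0476]
eef_rot: [0.0, 0.648, 0.762, 0.0]
contact_force: [-1.4, -1.0, 5.0]
finger_gap: 0.0596
```

```bash
python3 - <<'E'
from h import *
s=ctrl.observe();print(s['tcp_pos'].round(4),s['finger_gap'],s['contact_force']); shot('wrist','w3')
rects('w3',(105,100,60),(125,255,255),.050,400)
E
```

```text
[0.5914 0.2461 0.0476] 0.05961178212225812 [-1.35306882 -0.99876513  5.00613318]
[319. 229.] c(mm) [588.5 263.7] size [60.3 60. ] ang 9.4
[135. 202.] c(mm) [472.3 262.3] size [63.3 59.6] ang 17.6
```

View pics/w3.png

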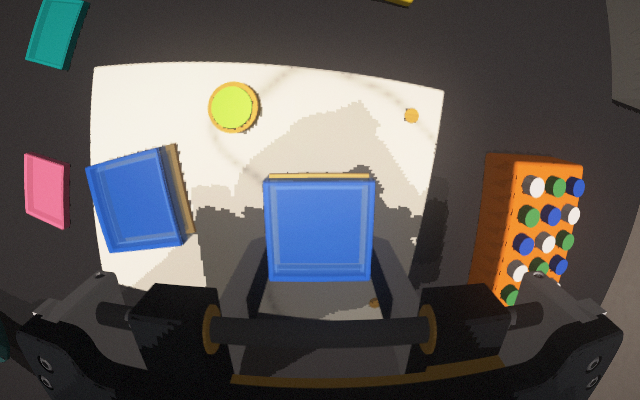

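Call:
play_rows([
  {"hand": 255, "slide": [0, 0, -0.01], "roll": 0},
  {"hand": 255, "slide": [0, 0, -0.01], "roll": 0},
  {"hand": 255, "slide": [0, 0, 0], "roll": 3.4},
  {"hand": 255, "slide": [0, 0, 0], "roll": 3.4},
  {"hand": 255, "slide": [-0.0168, -0.0038, 0], "roll": 0},
  {"hand": 255, "slide": [-0.0168, -0.0038, 0], "roll": 0},
  {"hand": 255, "slide": [-0.0168, -0.0037, 0], "roll": 0},
  {"hand": 255, "slide": [-0.0169, -0.0037, 0], "roll": 0},
  {"hand": 255, "slide": [-0.0169, -0.0038, 0], "roll": 0},
  {"hand": 255, "slide": [0, 0, 0], "roll": 0},
  {"hand": 255, "slide": [0, 0, 0], "roll": 0},
], squeeze=30)

```text
time: 5.72
tcp_pos: [0.5764, 0.1605, 0.0682]
eef_rot: [0.0, 0.692, 0.721, 0.0]
contact_force: [0.4, 0.6, -0.8]
finger_gap: 0.0597
```

```bash
python3 - <<'E'
from h import *
s=ctrl.observe();print(s['tcp_pos'].round(4),s['eef_rot'].round(4),s['contact_force'].round(1),s['wrist_torque'].round(2)); shot('wrist','w4')
rects('w4',(105,100,60),(125,255,255),.070,400)
shot('side','s4',(180,200,340,310),4.5)
E
```

```text
[0.5764 0.1605 0.0682] [3.000e-04 6.924e-01 7.215e-01 2.000e-04] [ 0.4  0.6 -0.8] [ 0.01 -0.06  0.04]
[319. 230.] c(mm) [575.7 178.3] size [60.7 60.8] ang 2.3
[161.  88.] c(mm) [482.8 258.8] size [53.7 53.3] ang 17.6
```

View pics/s4.png

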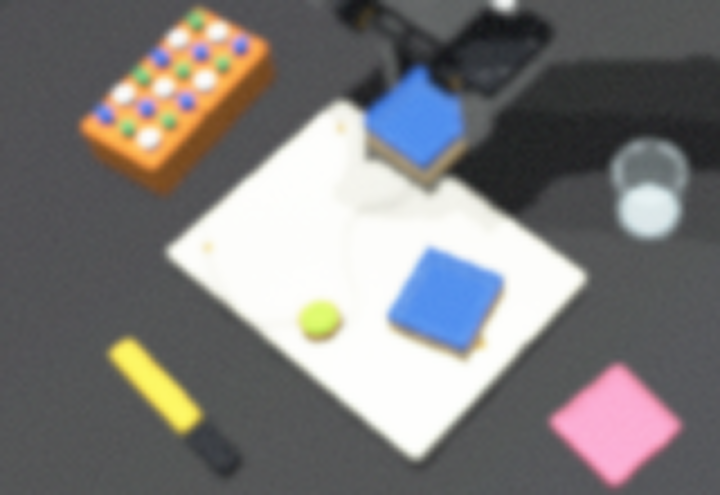

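View pics/w4.png

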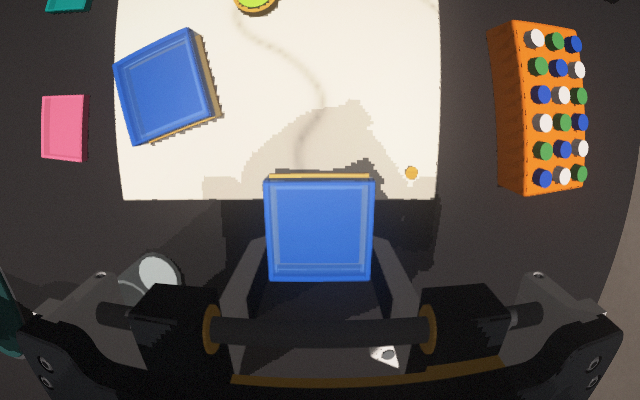

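Call:
play_rows([
  {"hand": 255, "slide": [0, 0, 0.01], "roll": 0},
  {"hand": 255, "slide": [0, 0, 0.01], "roll": 0},
  {"hand": 255, "slide": [0, 0, 0], "roll": 0},
  {"hand": 255, "slide": [-0.0009, 0, 0.0022], "roll": 0},
  {"hand": 255, "slide": [-0.0009, 0, 0.0022], "roll": 0},
  {"hand": 255, "slide": [-0.0008, 0, 0.0024], "roll": 0},
  {"hand": 255, "slide": [-0.0007, 0, 0.0024], "roll": 0},
  {"hand": 255, "slide": [-0.0003, 0, 0.0025], "roll": 0},
  {"hand": 255, "slide": [-0.0003, 0, 0.0025], "roll": 0},
  {"hand": 255, "slide": [0, 0, 0], "roll": 0},
], squeeze=10)

```text
time: 6.65
tcp_pos: [0.5762, 0.1571, 0.0326]
eef_rot: [-0.0, 0.692, 0.722, -0.0]
contact_force: [0.5, 0.1, -0.1]
finger_gap: 0.0597
```

```bash
python3 - <<'E'
from h import *
s=ctrl.observe();print(s['tcp_pos'].round(4),s['contact_force'].round(1),s['wrist_torque'].round(2)); shot('wrist','w5')
shot('side','s5',(220,200,320,260),7)
E
```

```text
[0.5762 0.1571 0.0326] [ 0.5  0.1 -0.1] [-0.19 -0.11  0.05]
```

View pics/s5.png

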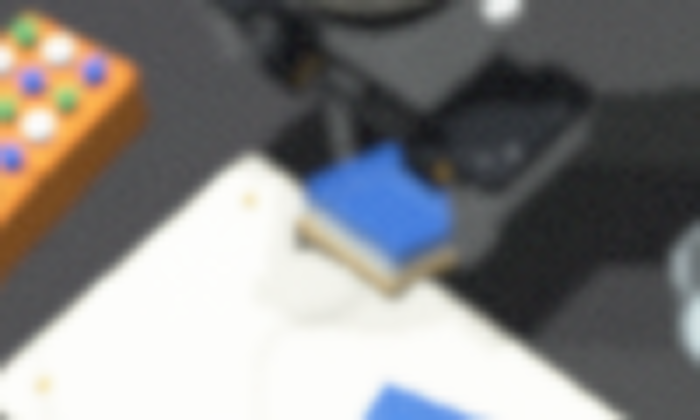

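View pics/w5.png

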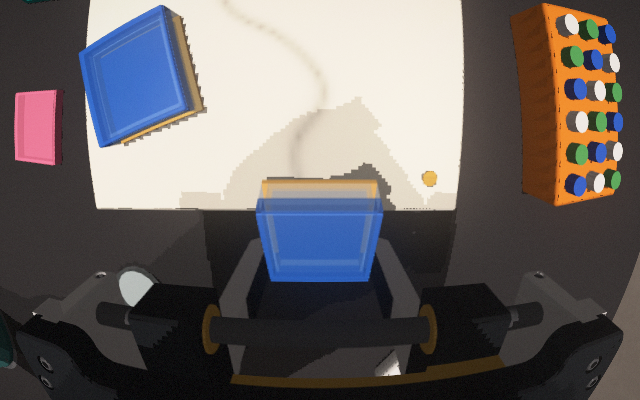

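Call:
play_rows([
  {"hand": 255, "slide": [0, 0, 0.0022], "roll": 0},
  {"hand": 255, "slide": [0, 0, 0.0021], "roll": 0},
  {"hand": 255, "slide": [0.0024, 0, 0.0001], "roll": 0},
  {"hand": 255, "slide": [0.0024, 0, 0.0002], "roll": 0},
  {"hand": 255, "slide": [0.0014, 0, 0.0005], "roll": 0},
  {"hand": 255, "slide": [0.0013, 0, 0.0005], "roll": 0},
  {"hand": 255, "slide": [0, 0, 0], "roll": 0},
], squeeze=10)

```text
time: 7.33
tcp_pos: [0.576, 0.1628, 0.027]
eef_rot: [0.001, 0.692, 0.722, -0.001]
contact_force: [0.7, -9.9, 2.3]
finger_gap: 0.0598
```

```bash
python3 - <<'E'
from h import *
s=ctrl.observe();print(s['tcp_pos'].round(4),s['contact_force'].round(1),s['wrist_torque'].round(2)); shot('wrist','w6')
shot('side','s6',(220,200,320,260),7)
E
```

```text
[0.576  0.1628 0.027 ] [ 0.7 -9.9  2.3] [-2.12 -0.17  0.02]
```

View pics/s6.png

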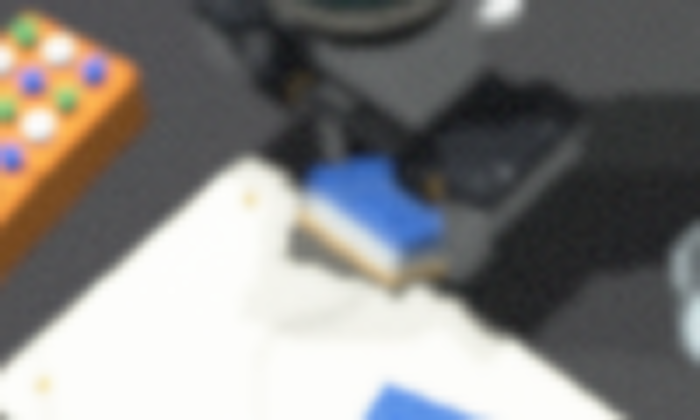

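View pics/w6.png

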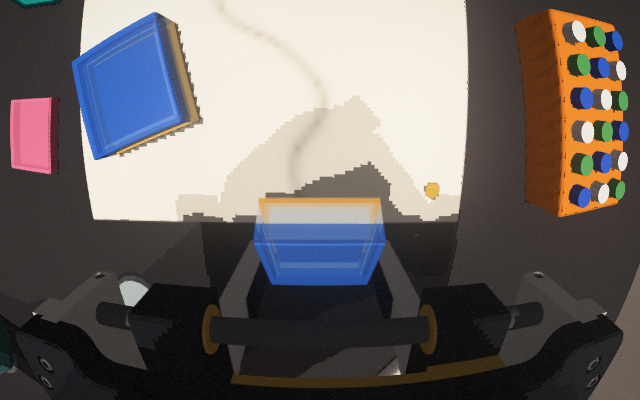

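```bash
cat >> h.py <<'E'
def edge3(tag,a,b,L=.06):
    d=np.load(f'pics/{tag}.npz');o,r=fray(d['K'],d['T'],[a,b])
    al=np.arccos(np.clip(r[0]@r[1],-1,1)); m=r[0]+r[1];m/=np.linalg.norm(m)
    return o+m*(L/2/np.tan(al/2))
E
python3 - <<'E'
from h import *
d=np.load('pics/w6.npz')['im'];cv2.imwrite('pics/w6c.png',cv2.resize(d[180:300,230:410],None,fx=4.4,fy=4.4,interpolation=cv2.INTER_CUBIC)[:,:,::-1])
A=edge3('w6',(259,199),(381,199));B=edge3('w6',(254,243),(386,243));C=edge3('w6',(271,284),(370,284))
for n,p in zip('ABC',(A,B,C)):print(n,p.round(4))
print(np.linalg.norm(A-B),np.linalg.norm(B-C),np.degrees(np.arctan2((B-C)[2],(B-C)[1])))
E
```

```text
A [0.5748 0.2044 0.0422]
B [0.5755 0.1886 0.0598]
C [0.5776 0.1466 0.0264]
0.023710532921279698 0.05368786538870666 38.573762907203715
```

View pics/w6c.png

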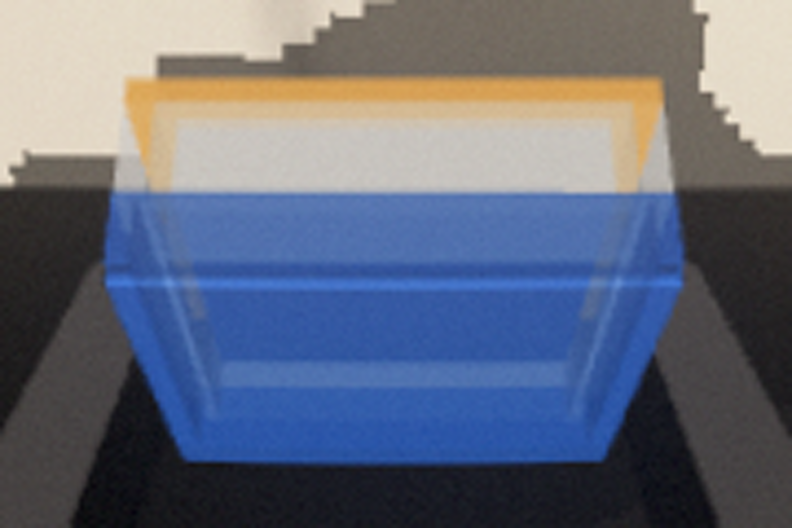

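```bash
python3 - <<'E'
from h import *
a=np.load('pics/scene0.npz')['im'];b=np.load('pics/side0.npz')['im']
f=lambda x:cv2.resize(x,(395,290),interpolation=cv2.INTER_CUBIC)
o=np.vstack([np.hstack([f(a[70:143,190:289]),f(b[85:158,380:479])]),np.hstack([f(a[250:323,420:519]),f(b[323:396,130:229])])])
cv2.imwrite('pics/fx.png',o[:,:,::-1])
E
```

```text
(no output)
```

View pics/fx.png

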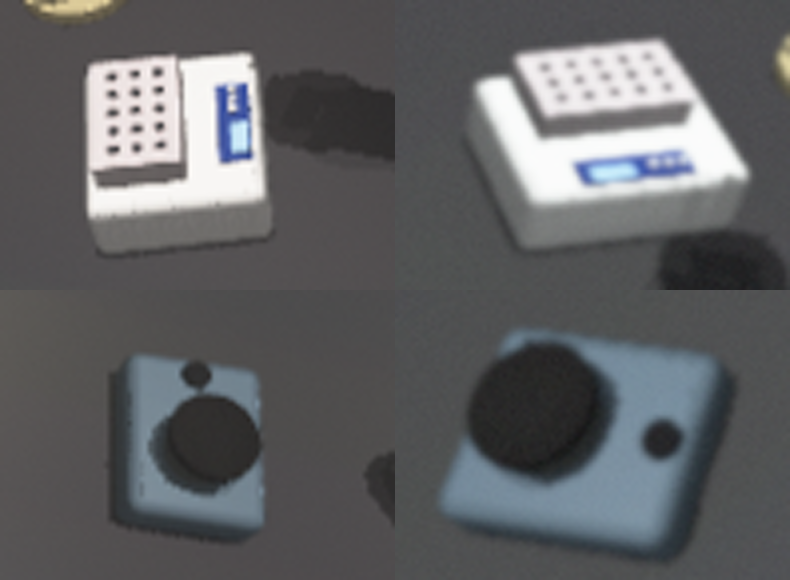

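```bash
python3 - <<'E'
from h import *
a=np.load('pics/scene0.npz');b=np.load('pics/side0.npz')
for z in(.05,.065,.08):
  print(z,'scene',[onz(a['K'],a['T'],u,v,z).round(3).tolist() for u,v in((452.6,266.4),(455,307.4),(485,270.7),(485.7,309.7))])
  print(z,'side',[onz(b['K'],b['T'],u,v,z).round(3).tolist() for u,v in((160,333.6),(214,341.9),(197.7,388.5),(142.5,377))])
# heater from wrist0
w=np.load('pics/wrist0.npz')
for z in(.06,.075,.09): print(z,fonz(w['K'],w['T'],[[335,15],[398,155],[430,180],[550,115]],z).round(3).tolist())
print(ctrl.observe()['q'].round(2))
E
```

```text
0.05 scene [[0.448, 0.538], [0.568, 0.627], [0.382, 0.633], [0.503, 0.709]]
0.05 side [[0.559, 0.615], [0.434, 0.534], [0.376, 0.629], [0.499, 0.704]]
0.065 scene [[0.455, 0.538], [0.574, 0.626], [0.391, 0.632], [0.51, 0.707]]
0.065 side [[0.551, 0.614], [0.428, 0.534], [0.37, 0.629], [0.492, 0.702]]
0.08 scene [[0.463, 0.538], [0.581, 0.625], [0.399, 0.631], [0.517, 0.705]]
0.08 side [[0.542, 0.614], [0.421, 0.535], [0.365, 0.628], [0.484, 0.7]]
0.06 [[0.447, -0.499], [0.34, -0.625], [0.332, -0.671], [0.485, -0.786]]
0.075 [[0.442, -0.501], [0.34, -0.62], [0.333, -0.665], [0.478, -0.774]]
0.09 [[0.437, -0.502], [0.34, -0.616], [0.333, -0.658], [0.472, -0.762]]
[ 0.09  0.69 -0.56  1.8   0.5   0.8  -0.68]
```

```bash
python3 - <<'E'
from h import *
a=np.load('pics/scene0.npz');b=np.load('pics/side0.npz')
for z in(.05,.065,.08):
  print(z,'scene',[onz(a['K'],a['T'],u,v,z).round(3).tolist() for u,v in((253.9,83.9),(257.7,120.4),(212.6,124.9))])
  print(z,'side',[onz(b['K'],b['T'],u,v,z).round(3).tolist() for u,v in((413.8,137.1),(467.7,129.8))])
w=np.load('pics/wrist0.npz')
print(fonz(w['K'],w['T'],[[405,170],[335,0]],.0).round(3).tolist())
E
```

```text
0.05 scene [[0.315, -0.671], [0.457, -0.491], [0.611, -0.62]]
0.05 side [[0.475, -0.498], [0.334, -0.681]]
0.065 scene [[0.324, -0.658], [0.465, -0.48], [0.617, -0.607]]
0.065 side [[0.468, -0.481], [0.329, -0.661]]
0.08 scene [[0.333, -0.645], [0.472, -0.469], [0.623, -0.595]]
0.08 side [[0.461, -0.464], [0.324, -0.641]]
[[0.327, -0.66], [0.485, -0.484]]
```

Call:
play_rows([
  {"hand": 255, "slide": [0, 0, 0], "roll": 0},
  {"hand": 255, "slide": [-0.002, 0, -0.005], "roll": 0},
  {"hand": 255, "slide": [0, 0, -0.015], "roll": 0},
  {"hand": 255, "slide": [0, 0, -0.03], "roll": 0},
  {"hand": 255, "slide": [-0.01, -0.003, -0.03], "roll": 0},
  {"hand": 255, "slide": [-0.02, -0.007, -0.03], "roll": 0},
  {"hand": 255, "slide": [-0.033, -0.012, -0.02], "roll": 0},
  {"hand": 255, "slide": [-0.035, -0.012, -0.01], "roll": 0},
  {"hand": 255, "slide": [-0.035, -0.012, 0], "roll": 0},
  {"hand": 255, "slide": [-0.035, -0.012, 0], "roll": 0},
  {"hand": 255, "slide": [-0.035, -0.012, 0], "roll": 0},
  {"hand": 255, "slide": [-0.035, -0.012, 0], "roll": 0},
  {"hand": 255, "slide": [-0.035, -0.012, 0], "roll": 0},
  {"hand": 255, "slide": [-0.035, -0.012, 0], "roll": 0},
  {"hand": 255, "slide": [-0.035, -0.012, 0], "roll": 0},
  {"hand": 255, "slide": [-0.035, -0.012, 0], "roll": 0},
  {"hand": 255, "slide": [-0.035, -0.012, 0], "roll": 0},
  {"hand": 255, "slide": [-0.035, -0.012, 0], "roll": 0},
  {"hand": 255, "slide": [-0.035, -0.012, 0], "roll": 0},
  {"hand": 255, "slide": [-0.035, -0.012, 0], "roll": 0},
], squeeze=40)

```text
time: 9.1
tcp_pos: [0.4197, -0.3637, 0.1687]
eef_rot: [0.001, 0.692, 0.722, 0.0]
contact_force: [0.7, 0.5, -0.3]
finger_gap: 0.06
```

```bash
python3 - <<'E'
from h import *
s=ctrl.observe();print(s['tcp_pos'].round(4),s['contact_force'].round(1),s['q'].round(2)); shot('wrist','w7')
E
```

```text
[ 0.4197 -0.3637  0.1687] [ 0.7  0.5 -0.3] [ 1.09  0.4  -0.53  1.83  0.24  0.97  0.49]
```

View pics/w7.png

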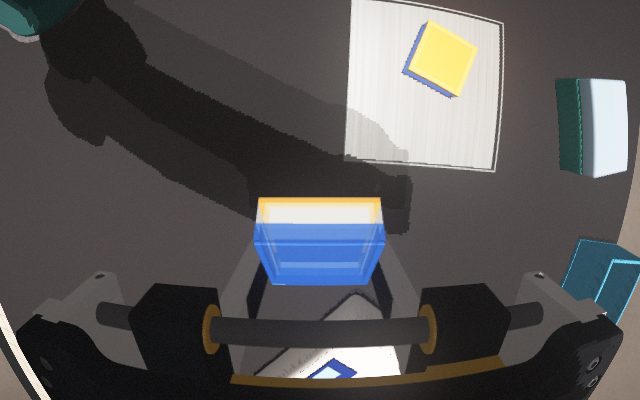

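Call:
play_rows([
  {"hand": 255, "slide": [-0.033, -0.011, 0], "roll": 0},
  {"hand": 255, "slide": [-0.033, -0.012, 0], "roll": 3},
  {"hand": 255, "slide": [-0.032, -0.012, 0], "roll": 6},
  {"hand": 255, "slide": [-0.033, -0.015, 0], "roll": 7},
  {"hand": 255, "slide": [-0.02, -0.012, 0], "roll": 7},
  {"hand": 255, "slide": [-0.01, -0.008, 0], "roll": 7},
  {"hand": 255, "slide": [0, 0, 0], "roll": 7},
  {"hand": 255, "slide": [0, 0, 0], "roll": 7},
  {"hand": 255, "slide": [0, 0, 0], "roll": 7},
  {"hand": 255, "slide": [0, 0, 0], "roll": 7},
  {"hand": 255, "slide": [0, 0, 0], "roll": 7},
  {"hand": 255, "slide": [0, 0, 0], "roll": 7},
  {"hand": 255, "slide": [0, 0, 0], "roll": 7},
  {"hand": 255, "slide": [0, 0, 0], "roll": 7},
  {"hand": 255, "slide": [0, 0, 0], "roll": 7},
  {"hand": 255, "slide": [0, 0, 0], "roll": 7},
  {"hand": 255, "slide": [0, 0, 0], "roll": 7},
  {"hand": 255, "slide": [0, 0, 0], "roll": 7},
  {"hand": 255, "slide": [0, 0, 0], "roll": 7},
  {"hand": 255, "slide": [0, 0, 0], "roll": 7},
], squeeze=40)

```text
time: 10.82
tcp_pos: [0.3425, -0.5149, 0.1685]
eef_rot: [-0.0, 0.951, -0.308, 0.001]
contact_force: [0.0, -0.5, -1.4]
finger_gap: 0.0598
```

```bash
cat >> h.py <<'E'
def st():
    s=ctrl.observe();q=s['eef_rot'];yaw=np.degrees(2*np.arctan2(q[2],q[1]))
    print('t',round(s['time'],2),s['tcp_pos'].round(4),'yaw',round(yaw,2),'F',s['contact_force'].round(1),'gap',round(s['finger_gap'],4),'q7',s['q'][6].round(2)); return s,yaw
def delta(x,y,z=None,yaw=None):
    s,y0=st();a=np.radians(y0 if yaw is None else yaw);d=np.array([x,y])-s['tcp_pos'][:2]
    print('tool dx,dy',(d@[np.cos(a),np.sin(a)]).round(4),(d@[np.sin(a),-np.cos(a)]).round(4),'dz',None if z is None else round(s['tcp_pos'][2]-z,4),'roll',None if yaw is None else round(y0-yaw,2))
E
python3 - <<'E'
from h import *
st(); shot('wrist','w8')
E
```

```text
t 10.82 [ 0.3425 -0.5149  0.1685] yaw -35.86 F [ 0.  -0.5 -1.4] gap 0.0598 q7 -1.26
```

View pics/w8.png

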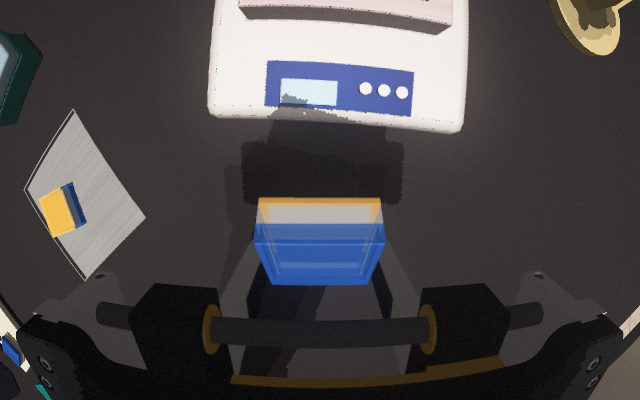

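```bash
python3 - <<'E'
from h import *
w=np.load('pics/w8.npz')
for z in (.06,.067,.074):
  p=fonz(w['K'],w['T'],[[225,117],[450,132],[208,100],[466,100]],z); d=p[1]-p[0]; 
  a=np.radians(-35.86);xt=np.array([np.cos(a),np.sin(a)]); tcp=np.array([.3425,-.5149])
  n=np.array([-d[1],d[0]])/np.linalg.norm(d); n*=np.sign(n@(p[0]-tcp))
  print(z,p.round(4).tolist(),'edge ang',np.degrees(np.arctan2(d[1],d[0])).round(2),'inward n ang',np.degrees(np.arctan2(n[1],n[0])).round(2),'dist',(n@(p[0]-tcp)).round(4), 'width',np.linalg.norm(p[3]-p[2]).round(3))
A=edge3('w8',(259,199),(381,199));B=edge3('w8',(254,243),(386,243));C=edge3('w8',(271,284),(370,284));print(A.round(4),B.round(4),C.round(4))
im=w['im'];cv2.imwrite('pics/w8c.png',cv2.resize(im[90:150,190:480],None,fx=2.7,fy=2.7)[:,:,::-1])
E
```

```text
0.06 [[0.4591, -0.4971], [0.3311, -0.6547], [0.4817, -0.4939], [0.3473, -0.6855]] edge ang -129.09 inward n ang -39.09 dist 0.0793 width 0.234
0.067 [[0.4578, -0.4988], [0.3332, -0.6523], [0.4798, -0.4957], [0.3489, -0.6823]] edge ang -129.09 inward n ang -39.09 dist 0.0794 width 0.228
0.074 [[0.4565, -0.5006], [0.3352, -0.6499], [0.4779, -0.4975], [0.3505, -0.6791]] edge ang -129.09 inward n ang -39.09 dist 0.0795 width 0.222
[ 0.3765 -0.5405  0.1837] [ 0.3636 -0.5312  0.2013] [ 0.3295 -0.507   0.1676]
```

View pics/w8c.png

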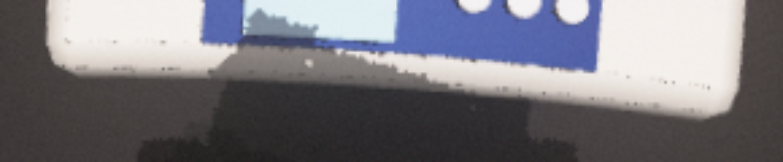

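Call:
play_rows([
  {"hand": 255, "slide": [0.01, 0, 0.015], "roll": 3.2},
  {"hand": 255, "slide": [0.018, 0, 0.025], "roll": 0},
  {"hand": 255, "slide": [0.017, 0, 0.03], "roll": 0},
  {"hand": 255, "slide": [0, 0, 0.025], "roll": 0},
  {"hand": 255, "slide": [0, 0, 0.005], "roll": 0},
  {"hand": 255, "slide": [0, 0, 0], "roll": 0},
  {"hand": 255, "slide": [0, 0, 0], "roll": 0},
], squeeze=30)

```text
time: 11.45
tcp_pos: [0.3773, -0.5433, 0.0689]
eef_rot: [0.0, 0.944, -0.331, 0.0]
contact_force: [0.8, -1.0, -0.7]
finger_gap: 0.06
```

```bash
python3 - <<'E'
from h import *
st(); shot('wrist','w9')
E
```

```text
t 11.45 [ 0.3773 -0.5433  0.0689] yaw -38.69 F [ 0.8 -1.  -0.7] gap 0.06 q7 -1.32
```

View pics/w9.png

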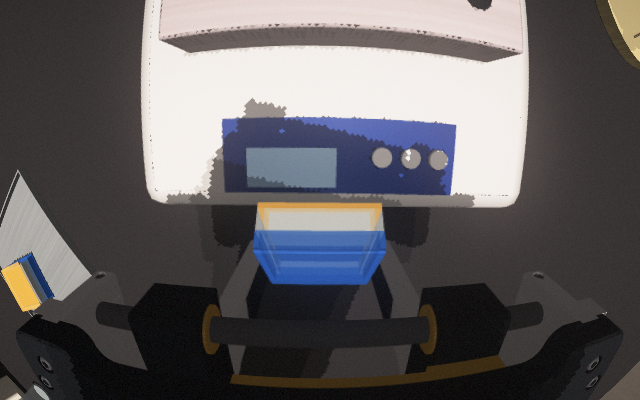

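Call:
play_rows([
  {"hand": 255, "slide": [0.003, 0, 0.003], "roll": 0},
  {"hand": 255, "slide": [0, 0, 0.0045], "roll": 0},
  {"hand": 255, "slide": [0, 0, 0.0045], "roll": 0},
  {"hand": 255, "slide": [0.001, 0, 0.0025], "roll": 0},
  {"hand": 255, "slide": [0.001, 0, 0.0025], "roll": 0},
  {"hand": 255, "slide": [0.001, 0, 0.0025], "roll": 0},
  {"hand": 255, "slide": [0.001, 0, 0.0025], "roll": 0},
  {"hand": 255, "slide": [0, 0, 0], "roll": 0},
], squeeze=10)

```text
time: 12.17
tcp_pos: [0.3824, -0.5473, 0.0447]
eef_rot: [-0.0, 0.943, -0.332, -0.0]
contact_force: [-1.4, 0.5, -1.2]
finger_gap: 0.0601
```

```bash
python3 - <<'E'
from h import *
st(); im,_,_=shot('wrist','w10')
cv2.imwrite('pics/w10c.png',cv2.resize(im[180:300,230:410],None,fx=4.4,fy=4.4,interpolation=cv2.INTER_CUBIC)[:,:,::-1])
E
```

```text
t 12.17 [ 0.3824 -0.5473  0.0447] yaw -38.76 F [-1.4  0.5 -1.2] gap 0.0601 q7 -1.33
```

View pics/w10c.png

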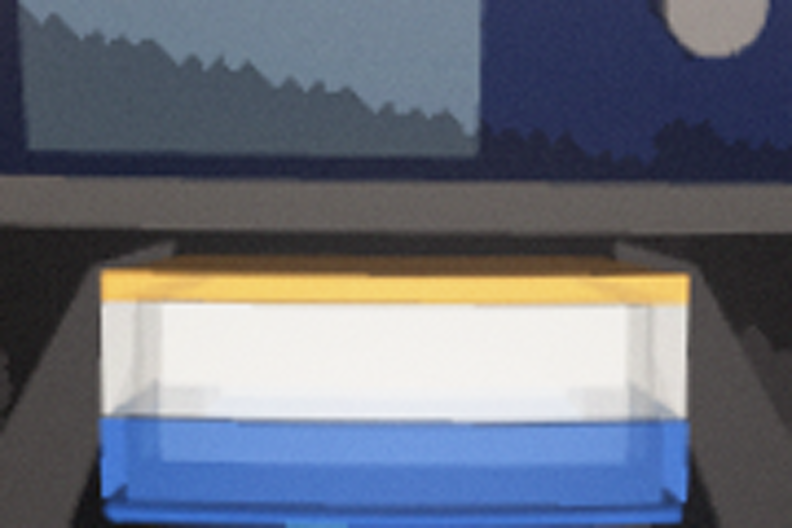

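```bash
python3 - <<'E'
from h import *
f=lambda u,v:(230+u/4.4,180+v/4.4)
A=edge3('w10',f(101,270),f(690,273));J=edge3('w10',f(101,418),f(689,420));B=edge3('w10',f(103,495),f(687,497))
s,y=st();a=np.radians(y);xt=np.array([np.cos(a),np.sin(a)])
for p in(A,J,B):print(((p[:2]-s['tcp_pos'][:2])@xt*1000).round(1),((p[2]-s['tcp_pos'][2])*1000).round(1))
shot('side','s10',(380,85,560,190),4.4)
E
```

```text
t 12.22 [ 0.3825 -0.5473  0.0449] yaw -38.76 F [-1.   0.2 -1.3] gap 0.06 q7 -1.33
28.1 34.2
14.1 39.9
6.4 42.6
```

View pics/s10.png

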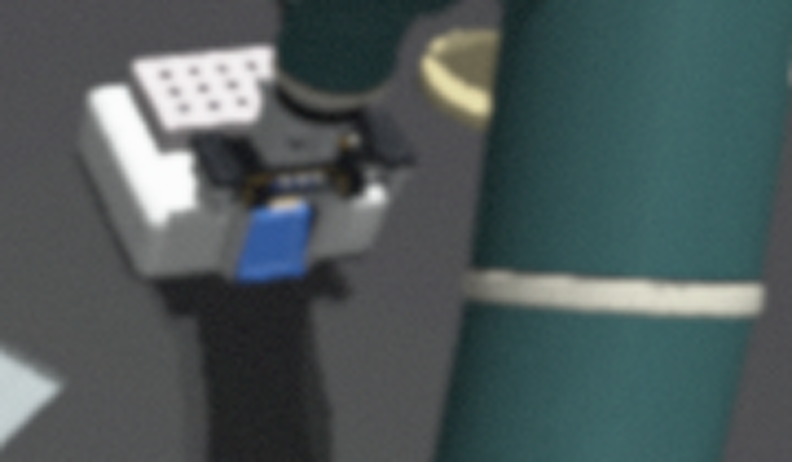

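View pics/w10.png

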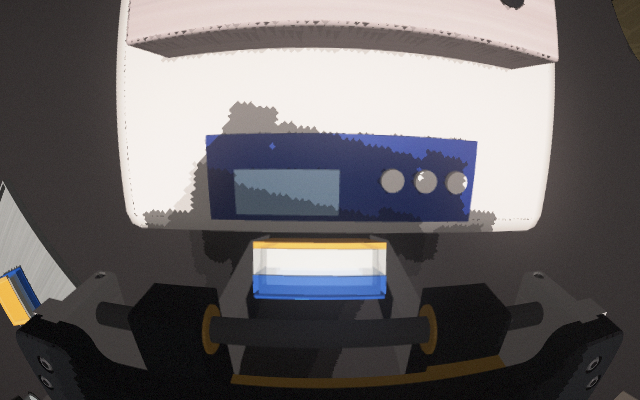

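Call:
play_rows([
  {"hand": 255, "slide": [0.003, 0, 0.0012], "roll": 0},
  {"hand": 255, "slide": [0.003, 0, 0.0012], "roll": 0},
  {"hand": 255, "slide": [0.003, 0, 0.0011], "roll": 0},
  {"hand": 255, "slide": [0.0022, 0, 0.0015], "roll": 0},
  {"hand": 255, "slide": [0.0022, 0, 0.0015], "roll": 0},
  {"hand": 255, "slide": [0.0007, 0, 0.0004], "roll": 0},
  {"hand": 255, "slide": [0, 0, 0], "roll": 0},
], squeeze=10)

```text
time: 12.85
tcp_pos: [0.3934, -0.5561, 0.0382]
eef_rot: [-0.0, 0.943, -0.332, -0.0]
contact_force: [-3.5, 2.0, -0.8]
finger_gap: 0.0599
```

```bash
python3 - <<'E'
from h import *
st(); im,_,_=shot('wrist','w11')
cv2.imwrite('pics/w11c.png',cv2.resize(im[200:320,230:410],None,fx=4.4,fy=4.4,interpolation=cv2.INTER_CUBIC)[:,:,::-1])
E
```

```text
t 12.85 [ 0.3934 -0.5561  0.0382] yaw -38.76 F [-3.5  2.  -0.8] gap 0.0599 q7 -1.33
```

View pics/w11c.png

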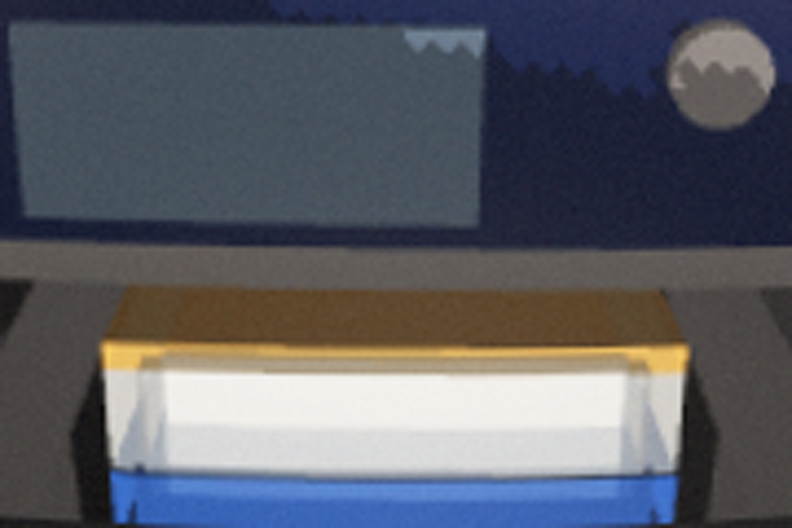

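```bash
python3 - <<'E'
from h import *
f=lambda u,v:(230+u/4.4,200+v/4.4)
A=edge3('w11',f(102,345),f(688,347));J=edge3('w11',f(111,471),f(678,473))
s,y=st();a=np.radians(y);xt=np.array([np.cos(a),np.sin(a)])
for p in(A,J):print(((p[:2]-s['tcp_pos'][:2])@xt*1000).round(1),((p[2]-s['tcp_pos'][2])*1000).round(1))
im=np.load('pics/w11.npz')['im'];cv2.imwrite('pics/w11d.png',cv2.resize(im[230:340,230:410],None,fx=4.4,fy=4.4,interpolation=cv2.INTER_CUBIC)[:,:,::-1])
E
```

```text
t 12.9 [ 0.3934 -0.5561  0.0383] yaw -38.76 F [-2.   3.  -1.6] gap 0.0598 q7 -1.33
12.4 40.3
-2.0 42.4
```

View pics/w11d.png

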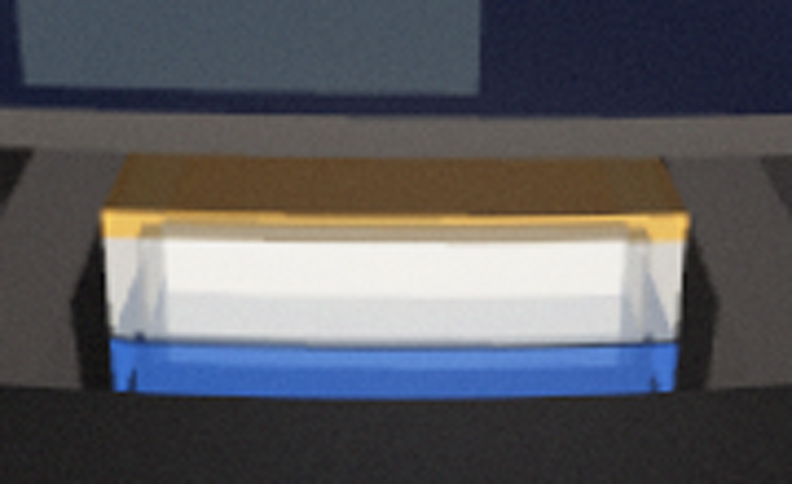

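Call:
play_rows([
  {"hand": 255, "slide": [0, 0, 0], "roll": 0},
  {"hand": 255, "slide": [-0.005, 0, 0], "roll": 0},
  {"hand": 255, "slide": [-0.015, 0, 0], "roll": 0},
  {"hand": 255, "slide": [-0.02, 0, 0], "roll": 0},
  {"hand": 255, "slide": [-0.015, 0, 0], "roll": 0},
  {"hand": 255, "slide": [-0.01, 0, 0], "roll": 0},
  {"hand": 255, "slide": [0, 0, 0.006], "roll": 0},
  {"hand": 255, "slide": [0, 0, 0.006], "roll": 0},
  {"hand": 255, "slide": [0, 0, 0.003], "roll": 0},
  {"hand": 255, "slide": [0, 0, 0.0015], "roll": 0},
  {"hand": 255, "slide": [0, 0, 0], "roll": 0},
], squeeze=25)

```text
time: 13.82
tcp_pos: [0.3431, -0.5156, 0.0213]
eef_rot: [-0.0, 0.943, -0.332, -0.0]
contact_force: [-0.4, 0.3, -0.4]
finger_gap: 0.06
```

```bash
python3 - <<'E'
from h import *
st(); im,_,_=shot('wrist','w12'); shot('side','s12',(380,85,560,190),4.4)
cv2.imwrite('pics/w12c.png',cv2.resize(im[200:320,230:410],None,fx=4.4,fy=4.4,interpolation=cv2.INTER_CUBIC)[:,:,::-1])
E
```

```text
t 13.82 [ 0.3431 -0.5156  0.0213] yaw -38.74 F [-0.4  0.3 -0.4] gap 0.06 q7 -1.31
```

View pics/w12c.png

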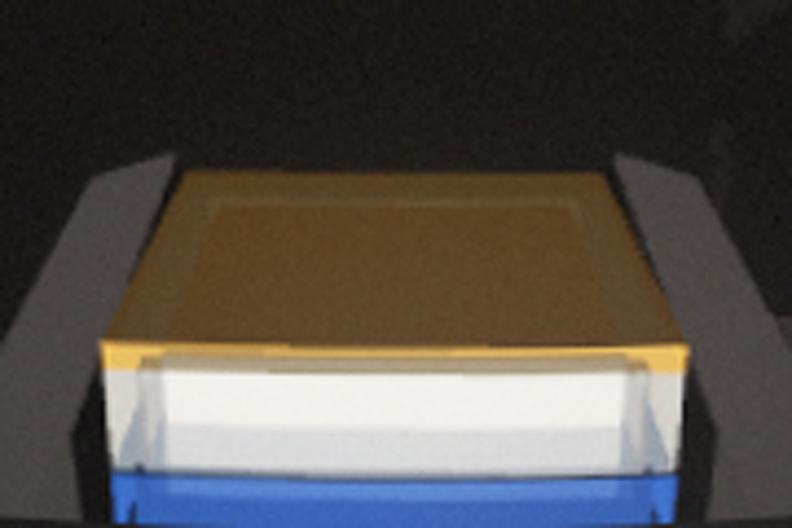

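View pics/s12.png

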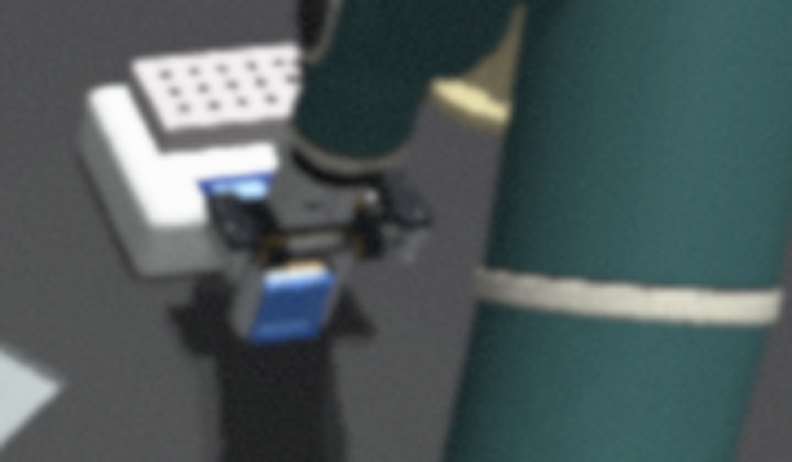

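```bash
python3 - <<'E'
from h import *
f=lambda u,v:(230+u/4.4,200+v/4.4)
A=edge3('w12',f(102,345),f(688,347));F=edge3('w12',f(185,172),f(603,172))
s,y=st();a=np.radians(y);xt=np.array([np.cos(a),np.sin(a)])
for p in(A,F):print(((p[:2]-s['tcp_pos'][:2])@xt*1000).round(1),p[2].round(4))
E
```

```text
t 13.92 [ 0.3431 -0.5157  0.0219] yaw -38.75 F [ 0.1  0.  -0.9] gap 0.0597 q7 -1.31
12.3 0.0616
6.9 0.0021
```

Call:
play_rows([
  {"hand": 255, "slide": [0, 0, 0.0015], "roll": 0},
  {"hand": 255, "slide": [0, 0, 0], "roll": 0},
  {"hand": 60, "slide": [0, 0, 0], "roll": 0},
  {"hand": 40, "slide": [0, 0, 0], "roll": 0},
  {"hand": 20, "slide": [0, 0, 0], "roll": 0},
  {"hand": 0, "slide": [0, 0, 0], "roll": 0},
  {"hand": 0, "slide": [0, 0, 0], "roll": 0},
  {"hand": 0, "slide": [0, 0, 0], "roll": 0},
], squeeze=10)

```text
time: 14.58
tcp_pos: [0.3428, -0.5156, 0.0206]
eef_rot: [0.0, 0.943, -0.332, -0.0]
contact_force: [-0.4, 1.0, -0.4]
finger_gap: 0.0937
```

```bash
python3 - <<'E'
from h import *
st(); im,_,_=shot('wrist','w13')
cv2.imwrite('pics/w13c.png',cv2.resize(im[200:320,230:410],None,fx=4.4,fy=4.4,interpolation=cv2.INTER_CUBIC)[:,:,::-1])
E
```

```text
t 14.58 [ 0.3428 -0.5156  0.0206] yaw -38.76 F [-0.4  1.  -0.4] gap 0.0937 q7 -1.31
```

View pics/w13c.png

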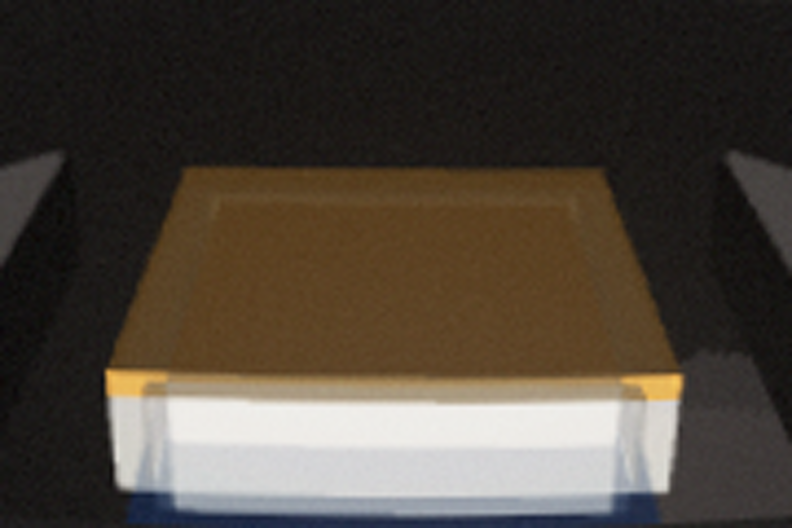

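Call:
play_rows([
  {"hand": 0, "slide": [0, 0, -0.02], "roll": 0},
  {"hand": 0, "slide": [0, 0, -0.03], "roll": 0},
  {"hand": 0, "slide": [0, 0, -0.02], "roll": 0},
  {"hand": 0, "slide": [0, 0, 0], "roll": 0},
  {"hand": 0, "slide": [0, 0, 0], "roll": 0},
], squeeze=10)

```text
time: 15.05
tcp_pos: [0.3432, -0.5161, 0.0915]
eef_rot: [0.001, 0.943, -0.332, 0.001]
contact_force: [1.0, -0.6, -0.3]
finger_gap: 0.0937
```

```bash
python3 - <<'E'
from h import *
st(); im,_,_=shot('wrist','w14')
cv2.imwrite('pics/w14c.png',cv2.resize(im[190:330,220:420],None,fx=4,fy=4,interpolation=cv2.INTER_CUBIC)[:,:,::-1])
E
```

```text
t 15.05 [ 0.3432 -0.5161  0.0915] yaw -38.77 F [ 1.  -0.6 -0.3] gap 0.0937 q7 -1.31
```

View pics/w14c.png

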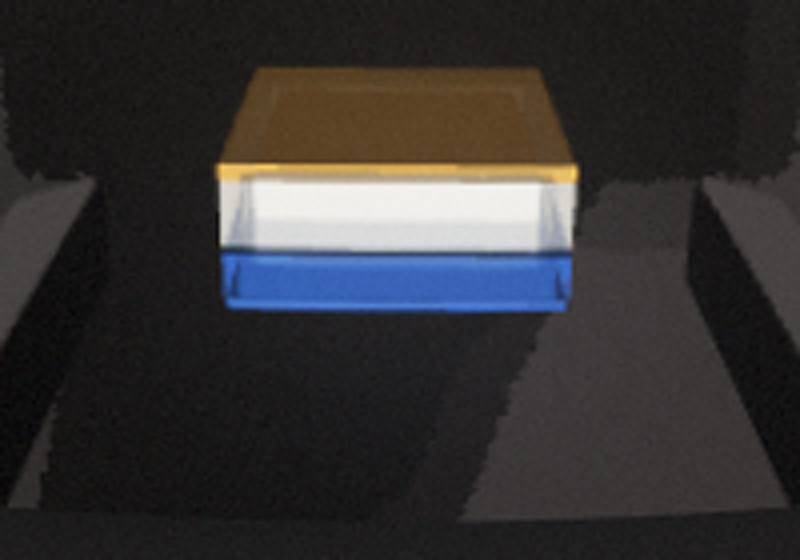

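```bash
python3 - <<'E'
from h import *
w=np.load('pics/w14.npz');f=lambda u,v:(220+u/4,190+v/4)
P=fonz(w['K'],w['T'],[f(217,164),f(577,164),f(221,250),f(572,252),f(227,310),f(567,310)],.06)
s,y=st();a=np.radians(y);xt=np.array([np.cos(a),np.sin(a)]);yt=np.array([np.sin(a),-np.cos(a)])
print(np.c_[(P-s['tcp_pos'][:2])@xt,(P-s['tcp_pos'][:2])@yt].round(4))
E
```

```text
t 15.1 [ 0.3428 -0.5155  0.0904] yaw -38.76 F [-0.2  0.1 -0.2] gap 0.0938 q7 -1.31
[[ 0.0084 -0.0293]
 [ 0.0084  0.0308]
 [-0.0074 -0.0295]
 [-0.0078  0.0308]
 [-0.0191 -0.0291]
 [-0.0191  0.0305]]
```

Call:
play_rows([
  {"hand": 0, "slide": [-0.008, 0.0007, 0.01], "roll": 0},
  {"hand": 0, "slide": [0, 0, 0.015], "roll": 0},
  {"hand": 0, "slide": [0, 0, 0.0055], "roll": 0},
  {"hand": 0, "slide": [0, 0, 0], "roll": 0},
  {"hand": 255, "slide": [0, 0, 0], "roll": 0},
  {"hand": 255, "slide": [0, 0, 0], "roll": 0},
  {"hand": 255, "slide": [0, 0, 0], "roll": 0},
  {"hand": 255, "slide": [0, 0, 0], "roll": 0},
  {"hand": 255, "slide": [0, 0, 0], "roll": 0},
  {"hand": 255, "slide": [-0.0045, 0, 0], "roll": 0},
  {"hand": 255, "slide": [-0.0045, 0, 0], "roll": 0},
  {"hand": 255, "slide": [-0.0045, 0, 0.0003], "roll": 0},
  {"hand": 255, "slide": [-0.0045, 0, 0.0003], "roll": 0},
  {"hand": 255, "slide": [0, 0, 0], "roll": 0},
], squeeze=6)

```text
time: 16.27
tcp_pos: [0.3213, -0.4992, 0.0595]
eef_rot: [-0.0, 0.943, -0.332, -0.0]
contact_force: [-0.7, 2.1, 3.6]
finger_gap: 0.06
```

```bash
python3 - <<'E'
from h import *
st(); im,_,_=shot('wrist','w15')
cv2.imwrite('pics/w15c.png',cv2.resize(im[190:330,220:420],None,fx=4,fy=4,interpolation=cv2.INTER_CUBIC)[:,:,::-1]); shot('side','s15',(380,85,560,190),4.4)
E
```

```text
t 16.27 [ 0.3213 -0.4992  0.0595] yaw -38.78 F [-0.7  2.1  3.6] gap 0.06 q7 -1.3
```

View pics/w15c.png

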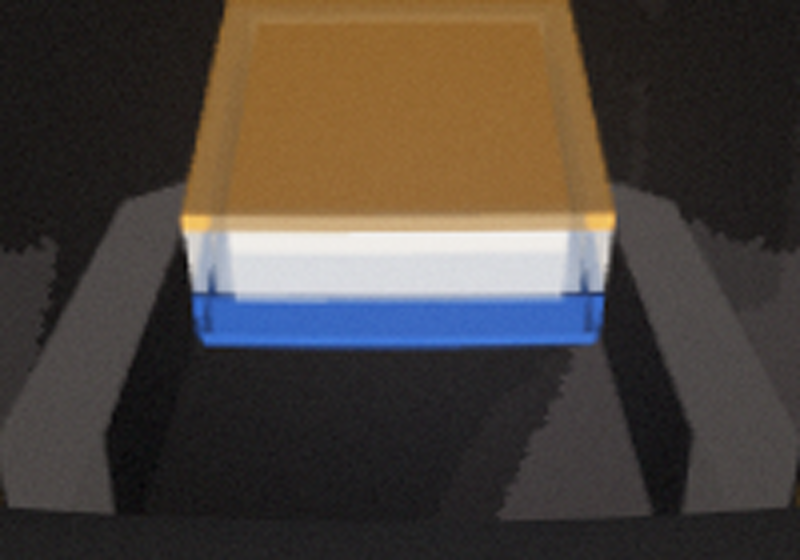

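View pics/s15.png

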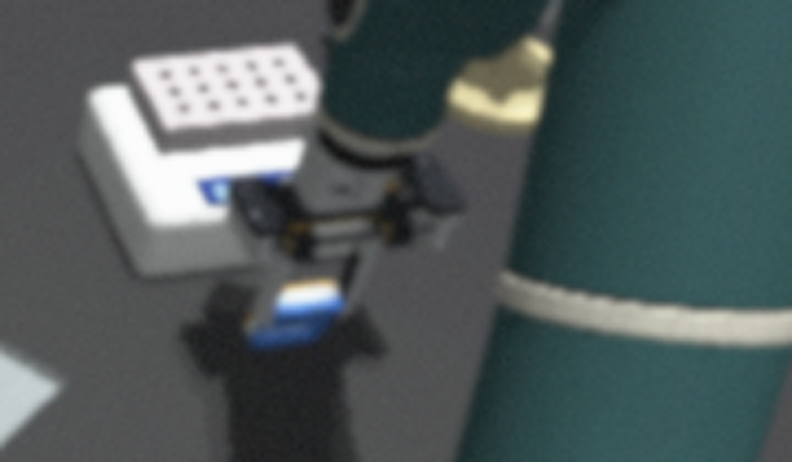

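Call:
play_rows([
  {"hand": 255, "slide": [-0.0043, 0, 0.0009], "roll": 0},
  {"hand": 255, "slide": [-0.0044, 0, 0.0009], "roll": 0},
  {"hand": 255, "slide": [-0.0041, 0, 0.0016], "roll": 0},
  {"hand": 255, "slide": [-0.0041, 0, 0.0017], "roll": 0},
  {"hand": 255, "slide": [-0.0037, 0, 0.0024], "roll": 0},
  {"hand": 255, "slide": [-0.0038, 0, 0.0024], "roll": 0},
  {"hand": 255, "slide": [-0.0033, 0, 0.003], "roll": 0},
  {"hand": 255, "slide": [-0.0033, 0, 0.0031], "roll": 0},
  {"hand": 255, "slide": [0, 0, 0], "roll": 0},
], squeeze=6)

```text
time: 17.12
tcp_pos: [0.2971, -0.4798, 0.0426]
eef_rot: [-0.0, 0.943, -0.332, -0.001]
contact_force: [0.1, 0.2, -0.4]
finger_gap: 0.0601
```

```bash
python3 - <<'E'
from h import *
st(); im,_,_=shot('wrist','w16')
cv2.imwrite('pics/w16c.png',cv2.resize(im[170:330,210:430],None,fx=3.6,fy=3.6,interpolation=cv2.INTER_CUBIC)[:,:,::-1]); shot('side','s16',(380,85,560,190),4.4)
E
```

```text
t 17.12 [ 0.2971 -0.4798  0.0426] yaw -38.78 F [ 0.1  0.2 -0.4] gap 0.0601 q7 -1.28
```

View pics/w16c.png

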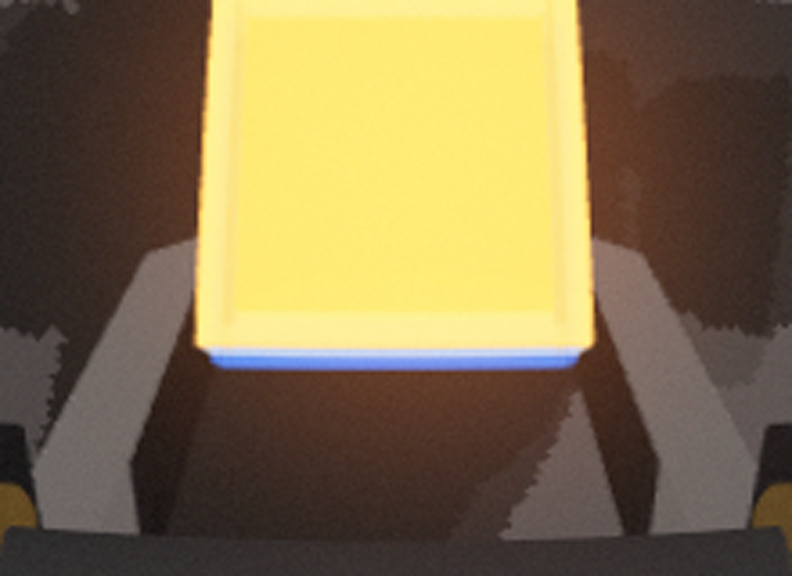

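View pics/s16.png

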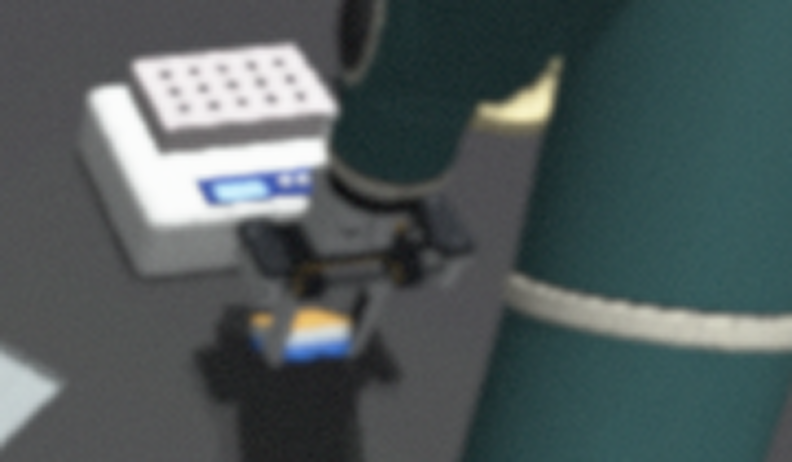

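Call:
play_rows([
  {"hand": 255, "slide": [-0.0027, 0, 0.0035], "roll": 0},
  {"hand": 255, "slide": [-0.0027, 0, 0.0036], "roll": 0},
  {"hand": 255, "slide": [-0.0021, 0, 0.0039], "roll": 0},
  {"hand": 255, "slide": [-0.002, 0, 0.004], "roll": 0},
  {"hand": 255, "slide": [-0.0014, 0, 0.0035], "roll": 0},
  {"hand": 255, "slide": [-0.0013, 0, 0.0028], "roll": 0},
  {"hand": 255, "slide": [0, 0, 0], "roll": 0},
  {"hand": 255, "slide": [0, 0, 0], "roll": 0},
], squeeze=6)

```text
time: 17.88
tcp_pos: [0.2885, -0.4728, 0.0219]
eef_rot: [-0.0, 0.943, -0.332, -0.0]
contact_force: [-1.1, -0.1, -1.0]
finger_gap: 0.0599
```

```bash
python3 - <<'E'
from h import *
st(); im,_,_=shot('wrist','w17')
cv2.imwrite('pics/w17c.png',cv2.resize(im[170:330,210:430],None,fx=3.6,fy=3.6,interpolation=cv2.INTER_CUBIC)[:,:,::-1]); shot('side','s17',(380,85,560,190),4.4)
E
```

```text
t 17.88 [ 0.2885 -0.4728  0.0219] yaw -38.76 F [-1.1 -0.1 -1. ] gap 0.0599 q7 -1.28
```

View pics/w17c.png

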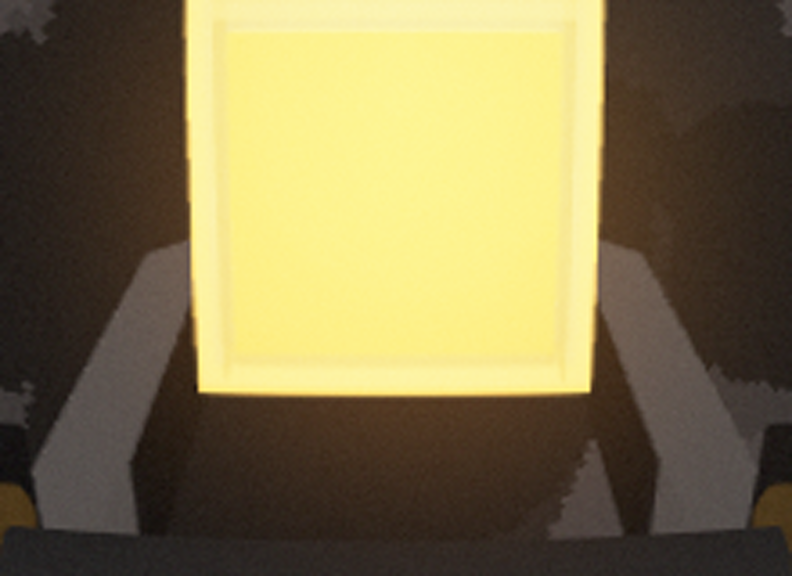

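View pics/s17.png

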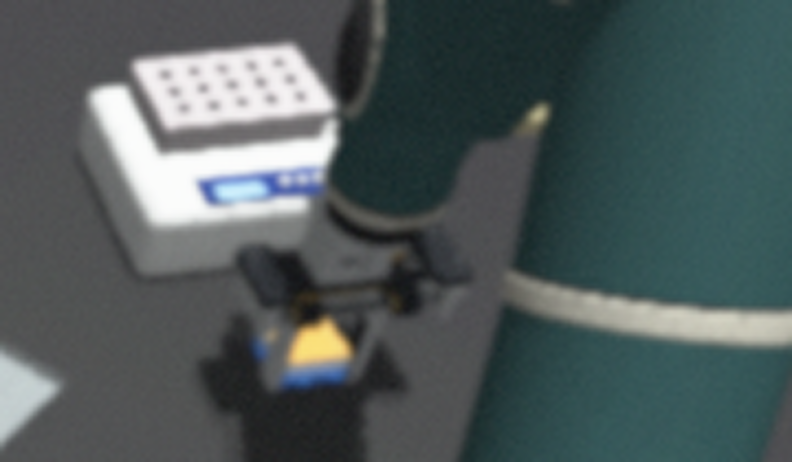

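Call:
play_rows([
  {"hand": 60, "slide": [0, 0, 0], "roll": 0},
  {"hand": 40, "slide": [0, 0, 0], "roll": 0},
  {"hand": 0, "slide": [0, 0, 0], "roll": 0},
  {"hand": 0, "slide": [0, 0, 0], "roll": 0},
  {"hand": 0, "slide": [0, 0, 0], "roll": 0},
], squeeze=6)

```text
time: 18.4
tcp_pos: [0.2884, -0.4729, 0.0222]
eef_rot: [0.0, 0.943, -0.332, -0.0]
contact_force: [0.2, -0.1, -0.1]
finger_gap: 0.0899
```

```bash
python3 - <<'E'
from h import *
st(); shot('wrist','w18')
rects('w18',(15,40,170),(35,255,255),.026,1500)
E
```

```text
t 18.4 [ 0.2884 -0.4729  0.0222] yaw -38.76 F [ 0.2 -0.1 -0.1] gap 0.0899 q7 -1.28
[319. 224.] c(mm) [ 306.  -487.5] size [60.5 60.4] ang 51.2
```

View pics/w18.png

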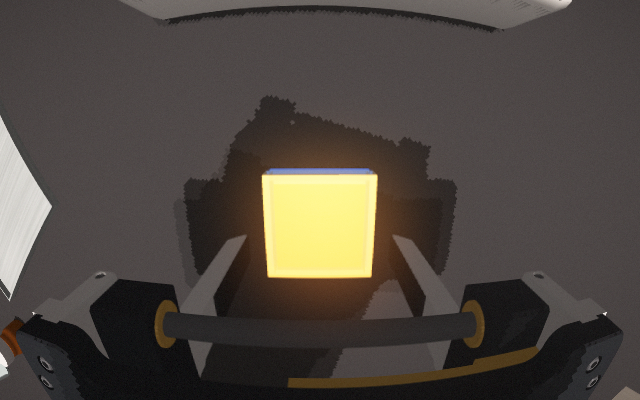

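Call:
play_rows([
  {"hand": 0, "slide": [0.011, 0, 0], "roll": 0},
  {"hand": 0, "slide": [0.0119, 0.0004, 0], "roll": 0},
  {"hand": 0, "slide": [0, 0, 0], "roll": 0},
  {"hand": 255, "slide": [0, 0, 0], "roll": 0},
  {"hand": 255, "slide": [0, 0, 0], "roll": 0},
  {"hand": 255, "slide": [0, 0, 0], "roll": 0},
  {"hand": 255, "slide": [0, 0, 0], "roll": 0},
  {"hand": 255, "slide": [0, 0, 0], "roll": 0},
  {"hand": 255, "slide": [0, 0, 0], "roll": 0},
  {"hand": 255, "slide": [0, 0, -0.01], "roll": 0},
  {"hand": 255, "slide": [0, 0, -0.03], "roll": 0},
  {"hand": 255, "slide": [0, 0, -0.035], "roll": 0},
  {"hand": 255, "slide": [0, 0, -0.035], "roll": 0},
  {"hand": 255, "slide": [0, 0, -0.02], "roll": 0},
], squeeze=25)

```text
time: 19.62
tcp_pos: [0.3065, -0.4883, 0.1565]
eef_rot: [0.001, 0.943, -0.332, 0.001]
contact_force: [1.3, -0.3, -0.6]
finger_gap: 0.0595
```

```bash
python3 - <<'E'
from h import *
st()
rects('w7',(15,60,150),(35,255,255),.029,400)
rects('w8',(12,60,130),(35,255,255),.029,400)
rects('w7',(0,0,110),(180,40,255),.006,4000)
E
```

```text
t 19.62 [ 0.3065 -0.4883  0.1565] yaw -38.77 F [ 1.3 -0.3 -0.6] gap 0.0595 q7 -1.29
[319. 202.] c(mm) [ 420.4 -374.7] size [124.8  23.6] ang 2.4
[443.  58.] c(mm) [ 539.1 -211.6] size [60.9 60.8] ang 69.6
[319. 204.] c(mm) [ 333.6 -508.7] size [124.6  26.8] ang 54.2
[ 56. 213.] c(mm) [ 539. -212.] size [61.8 60.9] ang 69.3
[596.  22.] c(mm) [ 312.8 -984.9] size [202.   78.6] ang 73.7
[423.  86.] c(mm) [ 535.6 -236.4] size [184.5 186.9] ang 0.1
```

Call:
play_rows([
  {"hand": 255, "slide": [0, 0, 0], "roll": -6.1},
  {"hand": 255, "slide": [0, 0, 0], "roll": -6.1},
  {"hand": 255, "slide": [0, 0, 0], "roll": -6.1},
  {"hand": 255, "slide": [0.005, -0.0142, 0], "roll": 0},
  {"hand": 255, "slide": [0.0101, -0.0283, 0], "roll": 0},
  {"hand": 255, "slide": [0.0101, -0.0283, 0], "roll": 0},
  {"hand": 255, "slide": [0.0101, -0.0283, 0], "roll": 0},
  {"hand": 255, "slide": [0.0101, -0.0283, 0], "roll": 0},
  {"hand": 255, "slide": [0.0101, -0.0283, 0], "roll": 0},
  {"hand": 255, "slide": [0.0101, -0.0283, 0], "roll": 0},
  {"hand": 255, "slide": [0.0101, -0.0283, 0], "roll": 0},
  {"hand": 255, "slide": [0.0101, -0.0283, 0], "roll": 0},
  {"hand": 255, "slide": [0, 0, 0], "roll": 0},
], squeeze=25)

```text
time: 20.7
tcp_pos: [0.4742, -0.2869, 0.153]
eef_rot: [-0.001, 0.985, -0.174, 0.001]
contact_force: [1.0, 1.2, -0.6]
finger_gap: 0.0597
```

```bash
python3 - <<'E'
from h import *
delta(.539,-.212,.1,-20.5); shot('wrist','w19')
rects('w19',(12,60,130),(35,255,255),.029,400)
E
```

```text
t 20.7 [ 0.4742 -0.2869  0.153 ] yaw -20.08 F [ 1.   1.2 -0.6] gap 0.0597 q7 -1.49
tool dx,dy 0.0345 -0.0928 dz 0.053 roll 0.42
[319. 260.] c(mm) [ 411.2 -264.1] size [110.8 110.9] ang 70.0
[223. 168.] c(mm) [ 539.2 -211.5] size [60.9 60.8] ang 69.3
```

View pics/w19.png

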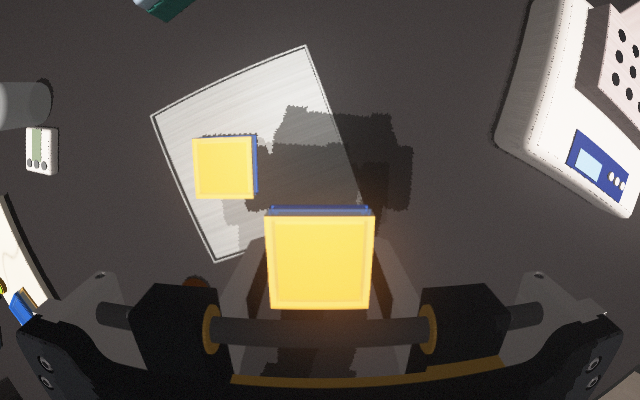

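```bash
python3 - <<'E'
from h import *
rects('w19',(12,60,130),(35,255,255),.157,400)
E
```

```text
[319. 260.] c(mm) [ 474.1 -287.4] size [60.9 60.9] ang 70.0
[223. 168.] c(mm) [ 544.5 -258.4] size [33.5 33.4] ang 69.3
```

Call:
play_rows([
  {"hand": 255, "slide": [0.006, -0.0155, 0], "roll": 0.4},
  {"hand": 255, "slide": [0.006, -0.0155, 0], "roll": 0},
  {"hand": 255, "slide": [0.006, -0.0155, 0], "roll": 0},
  {"hand": 255, "slide": [0.006, -0.0155, 0], "roll": 0},
  {"hand": 255, "slide": [0.006, -0.0155, 0], "roll": 0},
  {"hand": 255, "slide": [0.0045, -0.0153, 0], "roll": 0},
  {"hand": 255, "slide": [0, 0, 0.03], "roll": 0},
  {"hand": 255, "slide": [0, 0, 0.03], "roll": 0},
  {"hand": 255, "slide": [0, 0, 0.02], "roll": 0},
  {"hand": 255, "slide": [0, 0, 0], "roll": 0},
  {"hand": 255, "slide": [0, 0, 0], "roll": 0},
], squeeze=25)

```text
time: 21.67
tcp_pos: [0.5351, -0.2182, 0.0723]
eef_rot: [0.0, 0.983, -0.182, -0.001]
contact_force: [-0.2, -0.7, -0.6]
finger_gap: 0.0599
```

```bash
python3 - <<'E'
from h import *
delta(.5391,-.2117,.052,-20.6); shot('wrist','w20')
E
```

```text
t 21.67 [ 0.5351 -0.2182  0.0723] yaw -20.92 F [-0.2 -0.7 -0.6] gap 0.0599 q7 -1.7
tool dx,dy 0.0015 -0.0075 dz 0.0203 roll -0.32
```

View pics/w20.png

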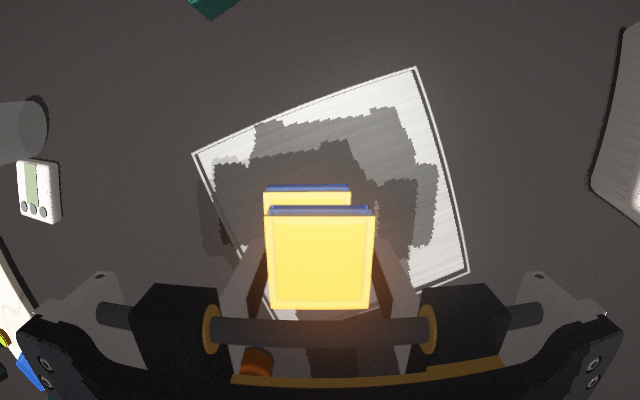

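Call:
play_rows([
  {"hand": 255, "slide": [0.0015, -0.0075, 0], "roll": -0.3},
  {"hand": 255, "slide": [0, 0, 0.008], "roll": 0},
  {"hand": 255, "slide": [0, 0, 0.006], "roll": 0},
  {"hand": 255, "slide": [0, 0, 0.003], "roll": 0},
  {"hand": 255, "slide": [0, 0, 0], "roll": 0},
  {"hand": 255, "slide": [0, 0, 0], "roll": 0},
], squeeze=25)

```text
time: 22.22
tcp_pos: [0.5396, -0.2111, 0.0549]
eef_rot: [-0.0, 0.984, -0.179, -0.0]
contact_force: [0.8, 0.1, -1.3]
finger_gap: 0.0597
```

```bash
python3 - <<'E'
from h import *
delta(.5391,-.2117,.052,-20.6)
E
```

```text
t 22.22 [ 0.5396 -0.2111  0.0549] yaw -20.57 F [ 0.8  0.1 -1.3] gap 0.0597 q7 -1.71
tool dx,dy -0.0003 0.0007 dz 0.0029 roll 0.03
```

Call:
play_rows([
  {"hand": 255, "slide": [0, 0, 0.0015], "roll": 0},
  {"hand": 255, "slide": [0, 0, 0.0015], "roll": 0},
  {"hand": 255, "slide": [0, 0, 0.0005], "roll": 0},
  {"hand": 255, "slide": [0, 0, 0], "roll": 0},
  {"hand": 60, "slide": [0, 0, 0], "roll": 0},
  {"hand": 40, "slide": [0, 0, 0], "roll": 0},
  {"hand": 0, "slide": [0, 0, 0], "roll": 0},
  {"hand": 0, "slide": [0, 0, 0], "roll": 0},
  {"hand": 0, "slide": [0, 0, 0], "roll": 0},
  {"hand": 0, "slide": [0, 0, 0], "roll": 0},
  {"hand": 0, "slide": [0, 0, -0.02], "roll": 0},
  {"hand": 0, "slide": [0, 0, -0.03], "roll": 0},
  {"hand": 0, "slide": [0, 0, -0.04], "roll": 0},
  {"hand": 0, "slide": [0, 0, -0.04], "roll": 0},
], squeeze=15)

```text
time: 23.38
tcp_pos: [0.5392, -0.2108, 0.1828]
eef_rot: [-0.0, 0.984, -0.178, -0.001]
contact_force: [0.7, 0.2, -0.4]
finger_gap: 0.0941
```

```bash
python3 - <<'E'
from h import *
st(); im,_,_=shot('wrist','w21')
rects('w21',(12,60,130),(35,255,255),.055,400)
shot('side','s21',(310,130,410,215),7)
E
```

```text
t 23.38 [ 0.5392 -0.2108  0.1828] yaw -20.55 F [ 0.7  0.2 -0.4] gap 0.0941 q7 -1.68
[319. 199.] c(mm) [ 540.9 -212.6] size [61.4 64.5] ang 69.4
```

View pics/w21.png

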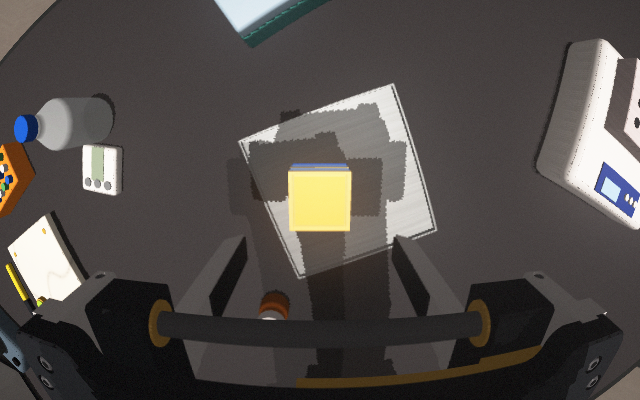

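View pics/s21.png

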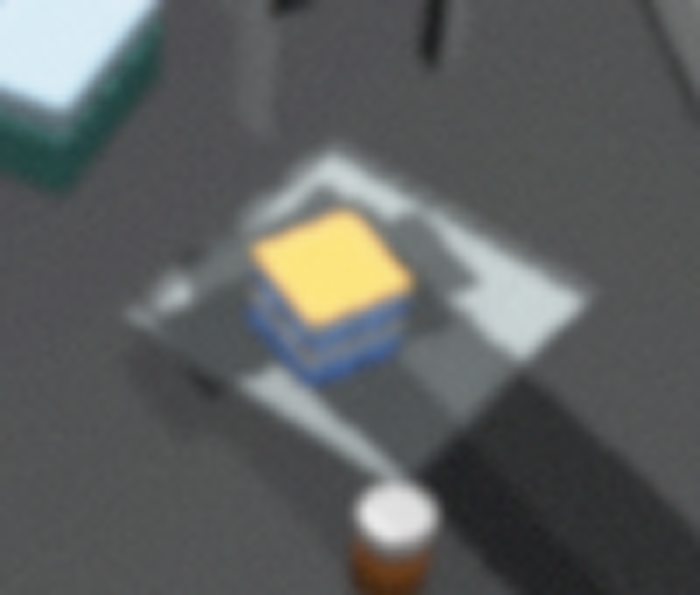

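Call:
play_rows([
  {"hand": 0, "slide": [0, 0, 0], "roll": -6.3},
  {"hand": 0, "slide": [0, 0, 0], "roll": -6.3},
  {"hand": 0, "slide": [0, 0, 0], "roll": -6.3},
  {"hand": 0, "slide": [0, 0, 0], "roll": -6.3},
  {"hand": 0, "slide": [0, 0, 0], "roll": -6.3},
  {"hand": 0, "slide": [0, 0, 0], "roll": -6.5},
  {"hand": 0, "slide": [0.0043, -0.0336, 0], "roll": 0},
  {"hand": 0, "slide": [0.0043, -0.0336, 0], "roll": 0},
  {"hand": 0, "slide": [0.0043, -0.0336, 0], "roll": 0},
  {"hand": 0, "slide": [0.0043, -0.0336, 0], "roll": 0},
  {"hand": 0, "slide": [0.0043, -0.0336, 0], "roll": 0},
  {"hand": 0, "slide": [0.0043, -0.0336, 0], "roll": 0},
  {"hand": 0, "slide": [0.0043, -0.0336, 0], "roll": 0},
  {"hand": 0, "slide": [0.0043, -0.0336, 0], "roll": 0},
  {"hand": 0, "slide": [0.0043, -0.0336, 0], "roll": 0},
  {"hand": 0, "slide": [0.0043, -0.0336, 0], "roll": 0},
  {"hand": 0, "slide": [0.0043, -0.0336, 0], "roll": 0},
  {"hand": 0, "slide": [0.0043, -0.0336, 0], "roll": 0},
  {"hand": 0, "slide": [0.0043, -0.0336, 0], "roll": 0},
  {"hand": 0, "slide": [0.0043, -0.0336, 0], "roll": 0},
], squeeze=30)

```text
time: 25.15
tcp_pos: [0.4557, 0.2572, 0.1816]
eef_rot: [0.0, 0.988, 0.152, 0.0]
contact_force: [0.6, -0.5, 0.4]
finger_gap: 0.0936
```

```bash
python3 - <<'E'
from h import *
delta(.4548,.2564,.12,17.5); shot('wrist','w22')
rects('w22',(105,100,60),(125,255,255),.050,400)
E
```

```text
t 25.15 [0.4557 0.2572 0.1816] yaw 17.43 F [ 0.6 -0.5  0.4] gap 0.0936 q7 -2.02
tool dx,dy -0.0011 0.0005 dz 0.0616 roll -0.07
[319. 184.] c(mm) [470.9 261.3] size [58.8 59.8] ang 17.4
```

View pics/w22.png

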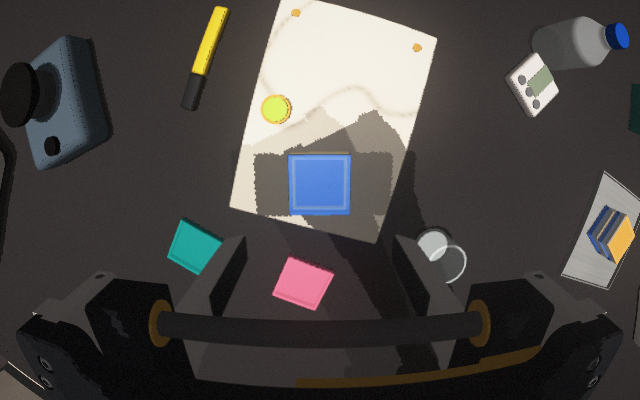

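Call:
play_rows([
  {"hand": 0, "slide": [-0.0018, 0.0004, 0.03], "roll": 0},
  {"hand": 0, "slide": [0, 0, 0.035], "roll": 0},
  {"hand": 0, "slide": [0, 0, 0.035], "roll": 0},
  {"hand": 0, "slide": [0, 0, 0.025], "roll": 0},
  {"hand": 0, "slide": [0, 0, 0.0096], "roll": 0},
  {"hand": 0, "slide": [0, 0, 0], "roll": 0},
  {"hand": 0, "slide": [0, 0, 0], "roll": 0},
], squeeze=30)

```text
time: 25.78
tcp_pos: [0.4549, 0.2551, 0.0477]
eef_rot: [-0.0, 0.988, 0.152, -0.0]
contact_force: [0.6, 0.5, -0.2]
finger_gap: 0.0939
```

```bash
python3 - <<'E'
from h import *
st(); shot('wrist','w23')
r=rects('w23',(105,100,60),(125,255,255),.050,400)
E
```

```text
t 25.78 [0.4549 0.2551 0.0477] yaw 17.45 F [ 0.6  0.5 -0.2] gap 0.0939 q7 -2.14
[316. 231.] c(mm) [471.2 261.4] size [60.6 59.8] ang 17.5
```

Call:
play_rows([
  {"hand": 255, "slide": [0, 0, 0], "roll": 0},
  {"hand": 255, "slide": [0, 0, 0], "roll": 0},
  {"hand": 255, "slide": [0, 0, 0], "roll": 0},
  {"hand": 255, "slide": [0, 0, 0], "roll": 0},
  {"hand": 255, "slide": [0, 0, 0], "roll": 0},
  {"hand": 255, "slide": [0, 0, 0], "roll": 0},
  {"hand": 255, "slide": [0, 0, -0.01], "roll": 0},
  {"hand": 255, "slide": [0, 0, -0.025], "roll": 0},
  {"hand": 255, "slide": [0, 0, -0.035], "roll": 0},
  {"hand": 255, "slide": [-0.003, 0.006, -0.035], "roll": 0},
  {"hand": 255, "slide": [-0.008, 0.016, -0.015], "roll": 0},
  {"hand": 255, "slide": [-0.0143, 0.0296, 0], "roll": 0},
  {"hand": 255, "slide": [-0.0143, 0.0296, 0], "roll": 0},
  {"hand": 255, "slide": [-0.0143, 0.0296, 0], "roll": 0},
  {"hand": 255, "slide": [-0.0143, 0.0296, 0], "roll": 0},
  {"hand": 255, "slide": [-0.0143, 0.0296, 0], "roll": 0},
  {"hand": 255, "slide": [-0.0143, 0.0296, 0], "roll": 0},
  {"hand": 255, "slide": [-0.0143, 0.0296, 0], "roll": 0},
  {"hand": 255, "slide": [-0.0143, 0.0296, 0], "roll": 0},
  {"hand": 255, "slide": [-0.0143, 0.0296, 0], "roll": 0},
], squeeze=40)

```text
time: 27.5
tcp_pos: [0.4072, -0.0636, 0.1678]
eef_rot: [0.0, 0.988, 0.152, 0.0]
contact_force: [0.7, -0.2, -0.4]
finger_gap: 0.0599
```

```bash
python3 - <<'E'
from h import *
delta(.3425,-.5149,.1685,17.4)
shot('wrist','w24')
E
```

```text
t 27.5 [ 0.4072 -0.0636  0.1678] yaw 17.45 F [ 0.7 -0.2 -0.4] gap 0.0599 q7 -1.24
tool dx,dy -0.1967 0.4113 dz -0.0007 roll 0.05
```

View pics/w24.png

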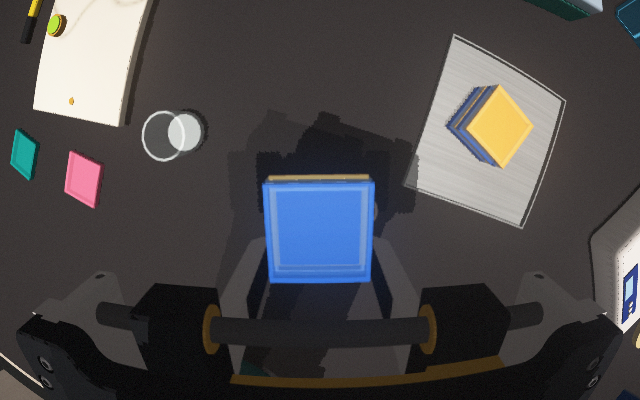

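Call:
play_rows([
  {"hand": 255, "slide": [-0.0141, 0.0294, 0], "roll": 0},
  {"hand": 255, "slide": [-0.0141, 0.0294, 0], "roll": 0},
  {"hand": 255, "slide": [-0.0141, 0.0294, 0], "roll": 0},
  {"hand": 255, "slide": [-0.0141, 0.0294, 0], "roll": 0},
  {"hand": 255, "slide": [-0.0141, 0.0294, 0], "roll": 0},
  {"hand": 255, "slide": [-0.0141, 0.0294, 0], "roll": 0},
  {"hand": 255, "slide": [-0.0141, 0.0294, 0], "roll": 0},
  {"hand": 255, "slide": [-0.0141, 0.0294, 0], "roll": 0},
  {"hand": 255, "slide": [-0.0141, 0.0294, 0], "roll": 0},
  {"hand": 255, "slide": [-0.0141, 0.0294, 0], "roll": 0},
  {"hand": 255, "slide": [-0.0141, 0.0294, 0], "roll": 0},
  {"hand": 255, "slide": [-0.0141, 0.0294, 0], "roll": 0},
  {"hand": 255, "slide": [-0.0141, 0.0294, 0], "roll": 0},
  {"hand": 255, "slide": [-0.0141, 0.0294, 0], "roll": 0},
  {"hand": 255, "slide": [0, 0, 0], "roll": 7.1},
  {"hand": 255, "slide": [0, 0, 0], "roll": 7.1},
  {"hand": 255, "slide": [0, 0, 0], "roll": 7.1},
  {"hand": 255, "slide": [0, 0, 0], "roll": 7.1},
  {"hand": 255, "slide": [0, 0, 0], "roll": 7.1},
  {"hand": 255, "slide": [0, 0, 0], "roll": 7.1},
], squeeze=40)

```text
time: 29.22
tcp_pos: [0.3431, -0.5137, 0.1676]
eef_rot: [-0.0, 0.975, -0.221, 0.0]
contact_force: [-0.1, 0.4, -0.4]
finger_gap: 0.0594
```

Call:
play_rows([
  {"hand": 255, "slide": [0, 0, 0], "roll": 7.1},
  {"hand": 255, "slide": [0, 0, 0], "roll": 6.8},
  {"hand": 255, "slide": [0, 0, 0], "roll": 0},
], squeeze=40)

```text
time: 29.47
tcp_pos: [0.3432, -0.5136, 0.1675]
eef_rot: [-0.0, 0.941, -0.337, 0.0]
contact_force: [-0.9, -0.4, -0.8]
finger_gap: 0.0597
```

```bash
python3 - <<'E'
from h import *
s,y=st(); n=np.array([np.cos(np.radians(-39.1)),np.sin(np.radians(-39.1))])
print('s',n@(np.array([.3425,-.5149])-s['tcp_pos'][:2])+.0794)
shot('wrist','w25')
rects('w25',(105,100,60),(125,255,255),s['tcp_pos'][2]+.0023,1400)
E
```

```text
t 29.47 [ 0.3432 -0.5136  0.1675] yaw -39.39 F [-0.9 -0.4 -0.8] gap 0.0597 q7 -1.27
s 0.07965973038545385
[319. 230.] c(mm) [ 357.6 -525.7] size [60.5 61.8] ang 51.3
[325.  87.] c(mm) [ 414.5 -582.2] size [74.7 23.3] ang 50.6
```

View pics/w25.png

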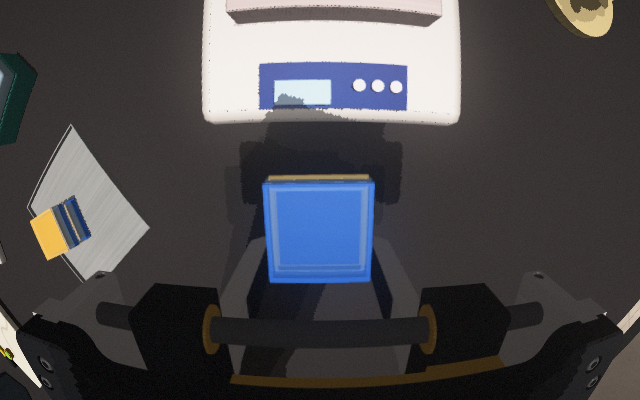

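Call:
play_rows([
  {"hand": 255, "slide": [0.012, 0, 0.015], "roll": 0},
  {"hand": 255, "slide": [0.02, 0, 0.025], "roll": 0},
  {"hand": 255, "slide": [0.012, 0, 0.025], "roll": 0},
  {"hand": 255, "slide": [0, 0, 0.009], "roll": 0},
  {"hand": 255, "slide": [0, 0, 0.004], "roll": 0},
  {"hand": 255, "slide": [0, 0, 0], "roll": 0},
], squeeze=30)

```text
time: 30.02
tcp_pos: [0.3768, -0.5412, 0.0889]
eef_rot: [-0.001, 0.943, -0.333, -0.0]
contact_force: [-0.3, 0.3, -0.4]
finger_gap: 0.0596
```

```bash
cat >> h.py <<'E'
def ss():
    s,y=st(); n=np.array([np.cos(np.radians(-39.1)),np.sin(np.radians(-39.1))])
    print('s',((n@(np.array([.3425,-.5149])-s['tcp_pos'][:2])+.0794)*1000).round(1)); return s,y
E
python3 - <<'E'
from h import *
ss()
E
```

```text
t 30.02 [ 0.3768 -0.5412  0.0889] yaw -38.9 F [-0.3  0.3 -0.4] gap 0.0596 q7 -1.27
s 36.3
```

Call:
play_rows([
  {"hand": 255, "slide": [0, 0, 0], "roll": 0},
  {"hand": 255, "slide": [-0.0007, 0, 0.0033], "roll": 0},
  {"hand": 255, "slide": [-0.0007, 0, 0.0034], "roll": 0},
  {"hand": 255, "slide": [-0.0004, 0, 0.0033], "roll": 0},
  {"hand": 255, "slide": [-0.0004, 0, 0.0034], "roll": 0},
  {"hand": 255, "slide": [0.0001, 0, 0.0033], "roll": 0},
  {"hand": 255, "slide": [0.0002, 0, 0.0034], "roll": 0},
  {"hand": 255, "slide": [0.0007, 0, 0.0033], "roll": 0},
  {"hand": 255, "slide": [0.0007, 0, 0.0033], "roll": 0},
  {"hand": 255, "slide": [0, 0, 0], "roll": 0},
], squeeze=10)

```text
time: 30.85
tcp_pos: [0.3765, -0.5411, 0.0614]
eef_rot: [-0.0, 0.942, -0.334, -0.001]
contact_force: [-1.1, -1.0, -0.6]
finger_gap: 0.0596
```

```bash
python3 - <<'E'
from h import *
ss(); im,_,_=shot('wrist','w26')
cv2.imwrite('pics/w26c.png',cv2.resize(im[180:300,230:410],None,fx=4.4,fy=4.4,interpolation=cv2.INTER_CUBIC)[:,:,::-1])
E
```

```text
t 30.85 [ 0.3765 -0.5411  0.0614] yaw -39.05 F [-1.1 -1.  -0.6] gap 0.0596 q7 -1.26
s 36.5
```

View pics/w26c.png

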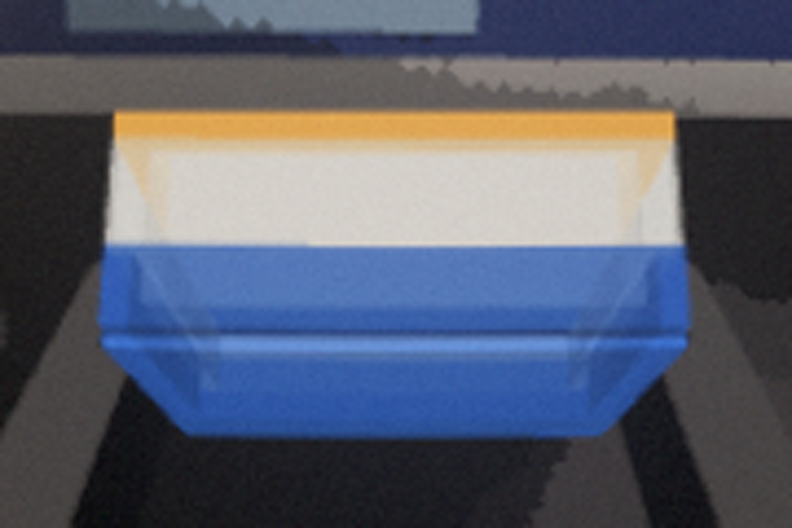

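```bash
cat >> h.py <<'E'
def rel(tag,off,k,edges):
    f=lambda p:(off[0]+p[0]/k,off[1]+p[1]/k)
    s,y=ss();a=np.radians(y);xt=np.array([np.cos(a),np.sin(a)])
    for e in edges:
        p=edge3(tag,f(e[0]),f(e[1])); print(((p[:2]-s['tcp_pos'][:2])@xt*1000).round(1),((p[2]-s['tcp_pos'][2])*1000).round(1))
E
python3 - <<'E'
from h import *
rel('w26',(230,180),4.4,[((114,112),(676,112)),((105,245),(684,245)),((102,338),(687,338)),((188,435),(601,435))])
E
```

```text
t 30.9 [ 0.3765 -0.5411  0.0616] yaw -39.06 F [-0.1 -1.2 -0.8] gap 0.0597 q7 -1.26
s 36.5
41.6 22.3
29.7 30.8
21.3 35.7
-17.5 -11.6
```

Call:
play_rows([
  {"hand": 255, "slide": [0.003, 0, 0.0015], "roll": 0},
  {"hand": 255, "slide": [0.0028, 0, 0.0032], "roll": 0},
  {"hand": 255, "slide": [0.0019, 0, 0.0025], "roll": 0},
  {"hand": 255, "slide": [0.0019, 0, 0.0025], "roll": 0},
  {"hand": 255, "slide": [0.0023, 0, 0.0022], "roll": 0},
  {"hand": 255, "slide": [0.0023, 0, 0.0022], "roll": 0},
  {"hand": 255, "slide": [0.0026, 0, 0.0018], "roll": 0},
  {"hand": 255, "slide": [0.0027, 0, 0.0018], "roll": 0},
  {"hand": 255, "slide": [0.0017, 0, 0.0008], "roll": 0},
  {"hand": 255, "slide": [0, 0, 0], "roll": 0},
], squeeze=10)

```text
time: 31.73
tcp_pos: [0.3929, -0.5547, 0.0433]
eef_rot: [-0.0, 0.942, -0.334, -0.001]
contact_force: [-2.3, 1.8, -1.1]
finger_gap: 0.06
```

```bash
python3 - <<'E'
from h import *
ss(); im,_,_=shot('wrist','w27')
cv2.imwrite('pics/w27c.png',cv2.resize(im[190:330,220:420],None,fx=4,fy=4,interpolation=cv2.INTER_CUBIC)[:,:,::-1])
E
```

```text
t 31.73 [ 0.3929 -0.5547  0.0433] yaw -39.06 F [-2.3  1.8 -1.1] gap 0.06 q7 -1.27
s 15.2
```

View pics/w27c.png

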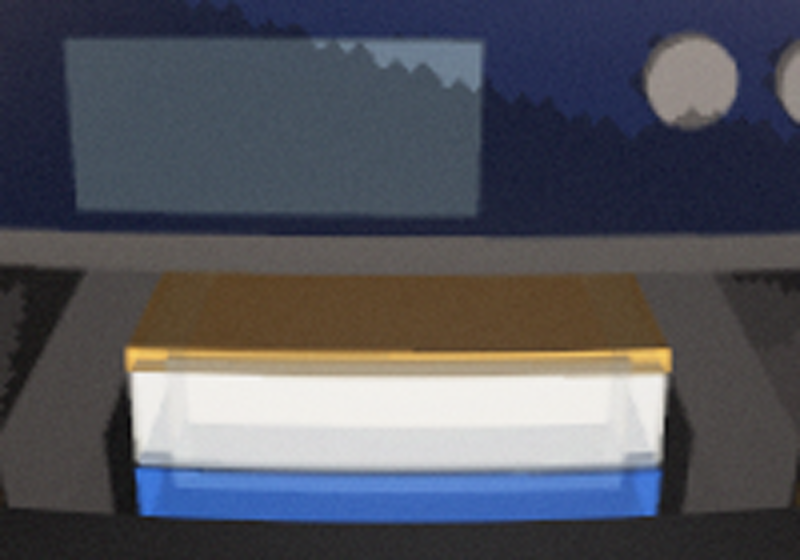

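Call:
play_rows([
  {"hand": 255, "slide": [0, 0, 0], "roll": 0},
  {"hand": 255, "slide": [-0.005, 0, 0], "roll": 0},
  {"hand": 255, "slide": [-0.015, 0, 0], "roll": 0},
  {"hand": 255, "slide": [-0.02, 0, 0], "roll": 0},
  {"hand": 255, "slide": [-0.015, 0, 0.005], "roll": 0},
  {"hand": 255, "slide": [-0.008, 0, 0.005], "roll": 0},
  {"hand": 255, "slide": [0, 0, 0], "roll": 0},
  {"hand": 255, "slide": [0, 0, 0], "roll": 0},
], squeeze=25)

```text
time: 32.45
tcp_pos: [0.3446, -0.5153, 0.0339]
eef_rot: [0.0, 0.942, -0.334, 0.0]
contact_force: [-0.1, -0.1, -1.8]
finger_gap: 0.0601
```

```bash
python3 - <<'E'
from h import *
ss(); im,_,_=shot('wrist','w28')
cv2.imwrite('pics/w28c.png',cv2.resize(im[190:330,220:420],None,fx=4,fy=4,interpolation=cv2.INTER_CUBIC)[:,:,::-1])
E
```

```text
t 32.45 [ 0.3446 -0.5153  0.0339] yaw -39.06 F [-0.1 -0.1 -1.8] gap 0.0601 q7 -1.24
s 77.5
```

View pics/w28c.png

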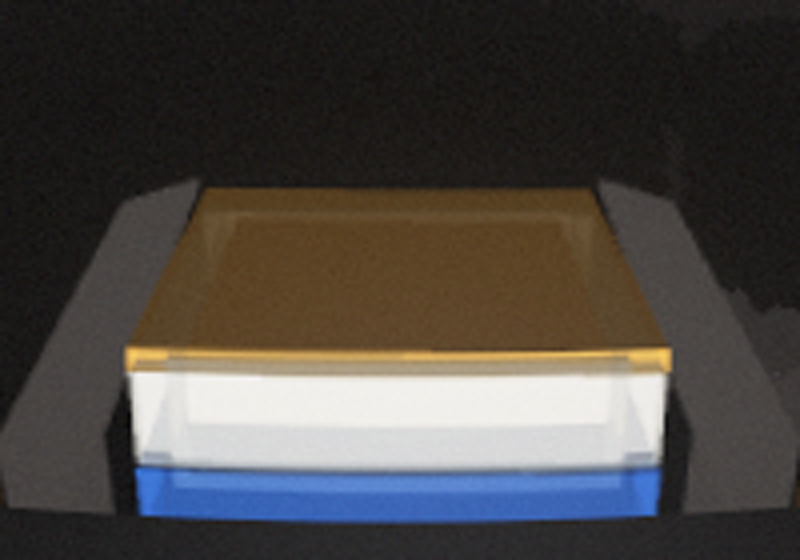

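```bash
python3 - <<'E'
from h import *
rel('w28',(220,190),4,[((127,349),(671,349)),((205,189),(590,189))])
E
```

```text
t 32.5 [ 0.345  -0.5156  0.0341] yaw -39.04 F [-0.4  0.4 -1. ] gap 0.0599 q7 -1.24
s 77.0
13.9 42.5
8.6 -17.3
```

Call:
play_rows([
  {"hand": 255, "slide": [0, 0, 0.007], "roll": 0},
  {"hand": 255, "slide": [0, 0, 0.005], "roll": 0},
  {"hand": 255, "slide": [0, 0, 0.002], "roll": 0},
  {"hand": 255, "slide": [0, 0, 0], "roll": 0},
  {"hand": 255, "slide": [0, 0, 0], "roll": 0},
  {"hand": 60, "slide": [0, 0, 0], "roll": 0},
  {"hand": 40, "slide": [0, 0, 0], "roll": 0},
  {"hand": 20, "slide": [0, 0, 0], "roll": 0},
  {"hand": 0, "slide": [0, 0, 0], "roll": 0},
  {"hand": 0, "slide": [0, 0, 0], "roll": 0},
  {"hand": 0, "slide": [0, 0, 0], "roll": 0},
  {"hand": 0, "slide": [0, 0, -0.02], "roll": 0},
  {"hand": 0, "slide": [0, 0, -0.03], "roll": 0},
  {"hand": 0, "slide": [0, 0, -0.02], "roll": 0},
  {"hand": 0, "slide": [0, 0, 0], "roll": 0},
  {"hand": 0, "slide": [0, 0, 0], "roll": 0},
], squeeze=10)

```text
time: 33.83
tcp_pos: [0.3446, -0.5156, 0.0909]
eef_rot: [0.001, 0.942, -0.334, 0.001]
contact_force: [0.0, 0.6, 0.0]
finger_gap: 0.0942
```

```bash
python3 - <<'E'
from h import *
ss(); im,_,_=shot('wrist','w29')
cv2.imwrite('pics/w29c.png',cv2.resize(im[190:330,220:420],None,fx=4,fy=4,interpolation=cv2.INTER_CUBIC)[:,:,::-1])
E
```

```text
t 33.83 [ 0.3446 -0.5156  0.0909] yaw -39.06 F [0.  0.6 0. ] gap 0.0942 q7 -1.25
s 77.4
```

View pics/w29c.png

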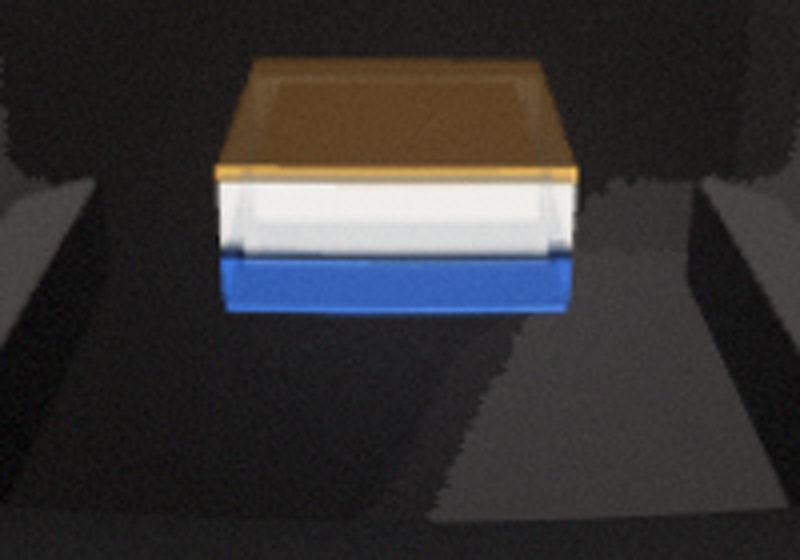

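```bash
python3 - <<'E'
from h import *
w=np.load('pics/w29.npz');f=lambda u,v:(220+u/4,190+v/4)
P=fonz(w['K'],w['T'],[f(216,167),f(578,167),f(221,248),f(572,248),f(221,257),f(572,257),f(227,311),f(567,311)],.06)
s,y=st();a=np.radians(y);xt=np.array([np.cos(a),np.sin(a)]);yt=np.array([np.sin(a),-np.cos(a)])
print(np.c_[(P-s['tcp_pos'][:2])@xt,(P-s['tcp_pos'][:2])@yt].round(4))
cv2.imwrite('pics/w29d.png',cv2.resize(w['im'][225:275,265:375],None,fx=7,fy=7,interpolation=cv2.INTER_NEAREST)[:,:,::-1])
E
```

```text
t 33.88 [ 0.3442 -0.515   0.0897] yaw -39.06 F [-0.9  0.2  0. ] gap 0.0941 q7 -1.25
[[ 0.0082 -0.0295]
 [ 0.0081  0.0308]
 [-0.0067 -0.0294]
 [-0.0068  0.0306]
 [-0.0084 -0.0295]
 [-0.0085  0.0307]
 [-0.0189 -0.029 ]
 [-0.019   0.0304]]
```

View pics/w29d.png

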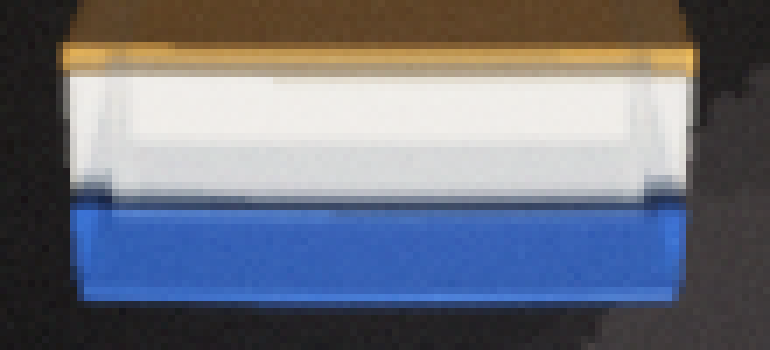

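Call:
play_rows([
  {"hand": 0, "slide": [-0.0078, 0.0007, 0.01], "roll": 0},
  {"hand": 0, "slide": [0, 0, 0.015], "roll": 0},
  {"hand": 0, "slide": [0, 0, 0.0055], "roll": 0},
  {"hand": 0, "slide": [0, 0, 0], "roll": 0},
  {"hand": 255, "slide": [0, 0, 0], "roll": 0},
  {"hand": 255, "slide": [0, 0, 0], "roll": 0},
  {"hand": 255, "slide": [0, 0, 0], "roll": 0},
  {"hand": 255, "slide": [0, 0, 0], "roll": 0},
  {"hand": 255, "slide": [0, 0, 0], "roll": 0},
  {"hand": 255, "slide": [-0.0045, 0, 0], "roll": 0},
  {"hand": 255, "slide": [-0.0045, 0, 0], "roll": 0},
  {"hand": 255, "slide": [-0.0045, 0, 0.0003], "roll": 0},
  {"hand": 255, "slide": [-0.0045, 0, 0.0003], "roll": 0},
  {"hand": 255, "slide": [0, 0, 0], "roll": 0},
], squeeze=6)

```text
time: 35.05
tcp_pos: [0.3228, -0.4987, 0.0588]
eef_rot: [-0.0, 0.942, -0.334, -0.0]
contact_force: [-0.7, 0.8, 3.2]
finger_gap: 0.0604
```

```bash
python3 - <<'E'
from h import *
st(); im,_,_=shot('wrist','w30')
cv2.imwrite('pics/w30c.png',cv2.resize(im[190:330,220:420],None,fx=4,fy=4,interpolation=cv2.INTER_CUBIC)[:,:,::-1])
E
```

```text
t 35.05 [ 0.3228 -0.4987  0.0588] yaw -39.08 F [-0.7  0.8  3.2] gap 0.0604 q7 -1.23
```

View pics/w30c.png

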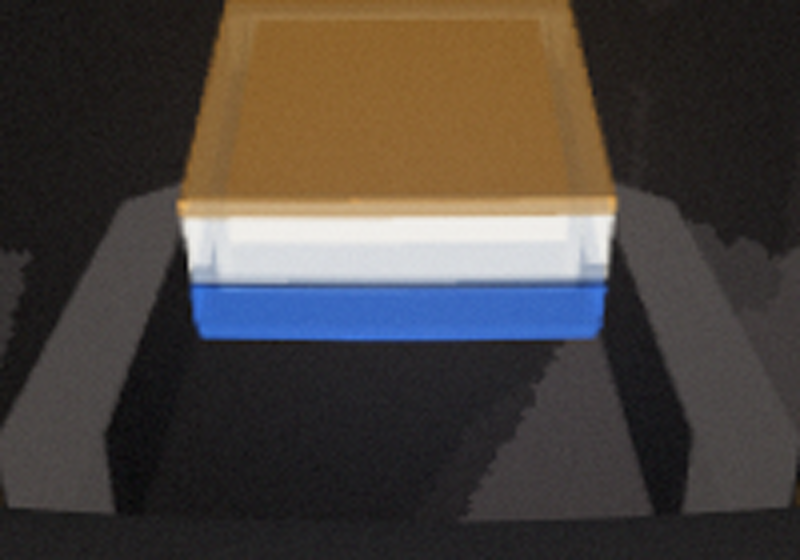

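Tilting forward as before and still shut; continue the same arc.

Call:
play_rows([
  {"hand": 255, "slide": [-0.0043, 0, 0.0009], "roll": 0},
  {"hand": 255, "slide": [-0.0044, 0, 0.0009], "roll": 0},
  {"hand": 255, "slide": [-0.0041, 0, 0.0016], "roll": 0},
  {"hand": 255, "slide": [-0.0041, 0, 0.0017], "roll": 0},
  {"hand": 255, "slide": [-0.0037, 0, 0.0024], "roll": 0},
  {"hand": 255, "slide": [-0.0038, 0, 0.0024], "roll": 0},
  {"hand": 255, "slide": [-0.0033, 0, 0.003], "roll": 0},
  {"hand": 255, "slide": [-0.0033, 0, 0.0031], "roll": 0},
  {"hand": 255, "slide": [0, 0, 0], "roll": 0},
], squeeze=6)

```text
time: 35.85
tcp_pos: [0.2988, -0.4791, 0.0419]
eef_rot: [-0.0, 0.942, -0.334, -0.001]
contact_force: [-0.7, -0.4, -1.5]
finger_gap: 0.0601
```

```bash
python3 - <<'E'
from h import *
st(); im,_,_=shot('wrist','w31')
cv2.imwrite('pics/w31c.png',cv2.resize(im[170:330,210:430],None,fx=3.6,fy=3.6,interpolation=cv2.INTER_CUBIC)[:,:,::-1]); shot('side','s31',(380,85,560,190),4.4)
E
```

```text
t 35.85 [ 0.2988 -0.4791  0.0419] yaw -39.08 F [-0.7 -0.4 -1.5] gap 0.0601 q7 -1.22
```

View pics/w31c.png

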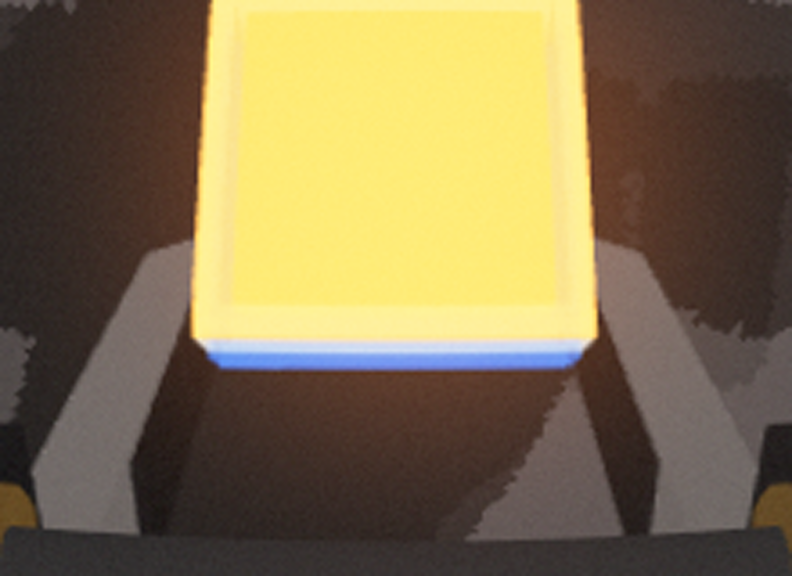

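View pics/s31.png

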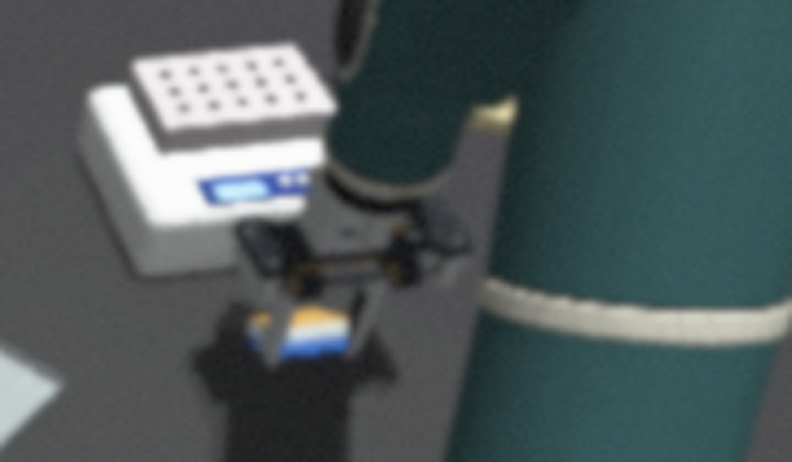

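Call:
play_rows([
  {"hand": 255, "slide": [-0.0027, 0, 0.0035], "roll": 0},
  {"hand": 255, "slide": [-0.0027, 0, 0.0036], "roll": 0},
  {"hand": 255, "slide": [-0.0021, 0, 0.0039], "roll": 0},
  {"hand": 255, "slide": [-0.002, 0, 0.0038], "roll": 0},
  {"hand": 255, "slide": [-0.0014, 0, 0.0033], "roll": 0},
  {"hand": 255, "slide": [-0.0013, 0, 0.0025], "roll": 0},
  {"hand": 255, "slide": [0, 0, 0], "roll": 0},
  {"hand": 255, "slide": [0, 0, 0], "roll": 0},
], squeeze=6)

```text
time: 36.62
tcp_pos: [0.2902, -0.4722, 0.022]
eef_rot: [-0.0, 0.942, -0.334, -0.0]
contact_force: [1.0, 0.2, -0.7]
finger_gap: 0.0598
```

```bash
python3 - <<'E'
from h import *
st(); im,_,_=shot('wrist','w32')
cv2.imwrite('pics/w32c.png',cv2.resize(im[170:330,210:430],None,fx=3.6,fy=3.6,interpolation=cv2.INTER_CUBIC)[:,:,::-1]); shot('side','s32',(380,85,560,190),4.4)
E
```

```text
t 36.62 [ 0.2902 -0.4722  0.022 ] yaw -39.06 F [ 1.   0.2 -0.7] gap 0.0598 q7 -1.21
```

View pics/s32.png

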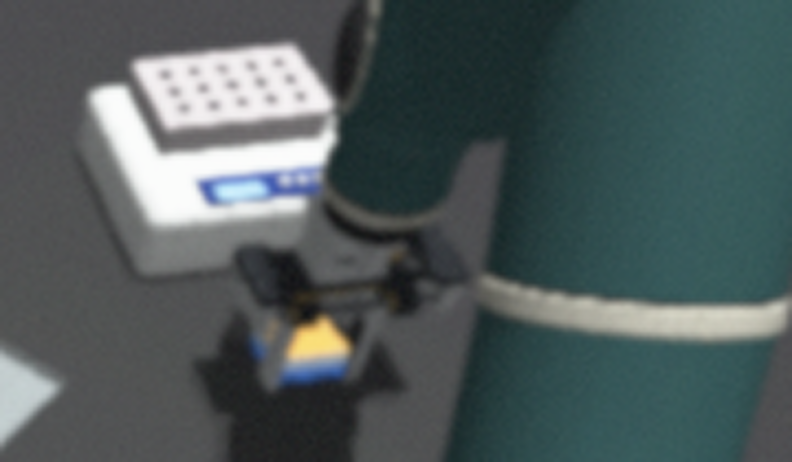

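View pics/w32c.png

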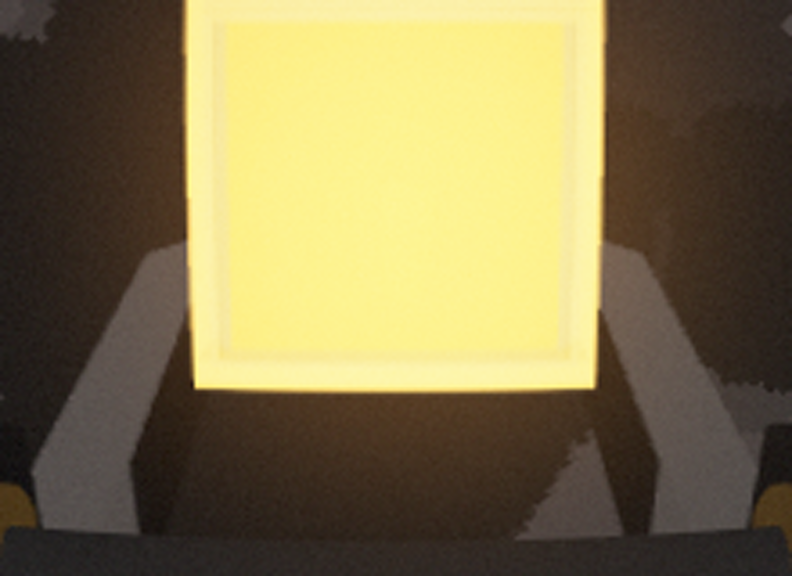

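Call:
play_rows([
  {"hand": 70, "slide": [0, 0, 0], "roll": 0},
  {"hand": 40, "slide": [0, 0, 0], "roll": 0},
  {"hand": 0, "slide": [0, 0, 0], "roll": 0},
  {"hand": 0, "slide": [0, 0, 0], "roll": 0},
  {"hand": 0, "slide": [0, 0, 0], "roll": 0},
  {"hand": 0, "slide": [0, 0, 0], "roll": 0},
], squeeze=6)

```text
time: 37.22
tcp_pos: [0.2902, -0.4722, 0.0222]
eef_rot: [0.0, 0.942, -0.334, 0.0]
contact_force: [0.3, 0.4, -0.0]
finger_gap: 0.0933
```

```bash
python3 - <<'E'
from h import *
im,_,_=shot('wrist','w33')
r=rects('w33',(15,40,170),(35,255,255),.026,1500)
c=r[0][1][0]; delta(c[0]/1000,c[1]/1000,.022)
cv2.imwrite('pics/w33c.png',cv2.resize(im[150:300,220:420],None,fx=4,fy=4,interpolation=cv2.INTER_CUBIC)[:,:,::-1])
E
```

```text
[319. 224.] c(mm) [ 307.6 -486.9] size [60.6 60.4] ang 50.9
t 37.27 [ 0.2902 -0.4721  0.0221] yaw -39.06 F [ 0.4  0.8 -0.8] gap 0.0938 q7 -1.21
tool dx,dy 0.0228 0.0004 dz 0.0001 roll None
```

View pics/w33c.png

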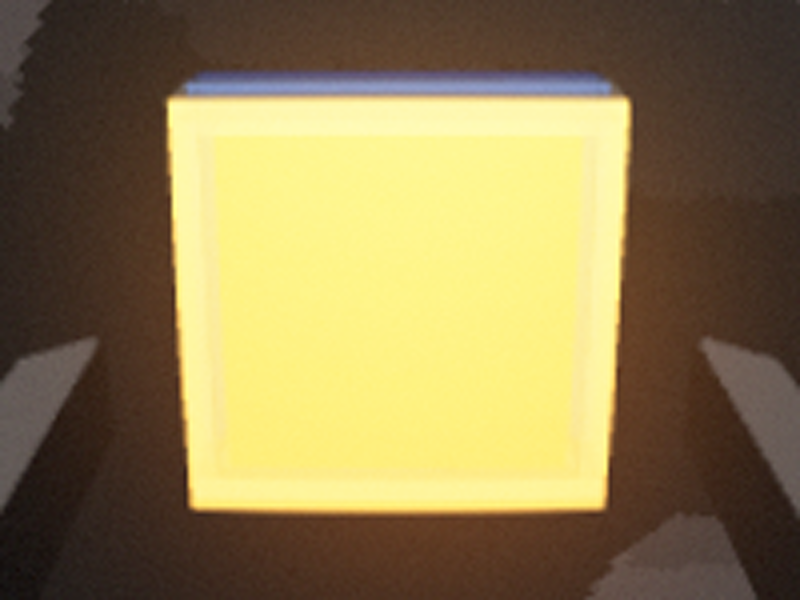

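Call:
play_rows([
  {"hand": 0, "slide": [0.011, 0, 0], "roll": 0},
  {"hand": 0, "slide": [0.0118, 0.0004, 0], "roll": 0},
  {"hand": 0, "slide": [0, 0, 0], "roll": 0},
  {"hand": 255, "slide": [0, 0, 0], "roll": 0},
  {"hand": 255, "slide": [0, 0, 0], "roll": 0},
  {"hand": 255, "slide": [0, 0, 0], "roll": 0},
  {"hand": 255, "slide": [0, 0, 0], "roll": 0},
  {"hand": 255, "slide": [0, 0, 0], "roll": 0},
  {"hand": 255, "slide": [0, 0, 0], "roll": 0},
  {"hand": 255, "slide": [0, 0, -0.01], "roll": 0},
  {"hand": 255, "slide": [0, 0, -0.03], "roll": 0},
  {"hand": 255, "slide": [0, 0, -0.035], "roll": 0},
  {"hand": 255, "slide": [0, 0, -0.035], "roll": 0},
  {"hand": 255, "slide": [0, 0, -0.03], "roll": 0},
  {"hand": 255, "slide": [0, 0, 0], "roll": -6.1},
  {"hand": 255, "slide": [0, 0, 0], "roll": -6.2},
  {"hand": 255, "slide": [0, 0, 0], "roll": -6.2},
  {"hand": 255, "slide": [0, 0, 0], "roll": 0},
], squeeze=25)

```text
time: 38.77
tcp_pos: [0.3075, -0.4868, 0.163]
eef_rot: [0.0, 0.984, -0.176, 0.0]
contact_force: [0.7, -0.7, -1.0]
finger_gap: 0.0597
```

```bash
python3 - <<'E'
from h import *
delta(.540,-.2115,.1,-20.6)
E
```

```text
t 38.77 [ 0.3075 -0.4868  0.163 ] yaw -20.25 F [ 0.7 -0.7 -1. ] gap 0.0597 q7 -0.94
tool dx,dy 0.1208 -0.3395 dz 0.063 roll 0.35
```

Call:
play_rows([
  {"hand": 255, "slide": [0.003, -0.009, 0], "roll": 0.3},
  {"hand": 255, "slide": [0.0065, -0.0182, 0], "roll": 0},
  {"hand": 255, "slide": [0.0065, -0.0182, 0], "roll": 0},
  {"hand": 255, "slide": [0.0065, -0.0182, 0], "roll": 0},
  {"hand": 255, "slide": [0.0065, -0.0182, 0], "roll": 0},
  {"hand": 255, "slide": [0.0065, -0.0182, 0], "roll": 0},
  {"hand": 255, "slide": [0.0065, -0.0182, 0], "roll": 0},
  {"hand": 255, "slide": [0.0065, -0.0182, 0], "roll": 0},
  {"hand": 255, "slide": [0.0065, -0.0182, 0], "roll": 0},
  {"hand": 255, "slide": [0.0065, -0.0182, 0], "roll": 0},
  {"hand": 255, "slide": [0.0065, -0.0182, 0], "roll": 0},
  {"hand": 255, "slide": [0.0065, -0.0182, 0], "roll": 0},
  {"hand": 255, "slide": [0.0065, -0.0182, 0], "roll": 0},
  {"hand": 255, "slide": [0, 0, 0], "roll": 0},
  {"hand": 255, "slide": [0, 0, 0], "roll": 0},
], squeeze=25)

```text
time: 40.02
tcp_pos: [0.4649, -0.3018, 0.1622]
eef_rot: [-0.0, 0.983, -0.182, -0.0]
contact_force: [0.5, -0.5, 0.5]
finger_gap: 0.0598
```

```bash
python3 - <<'E'
from h import *
shot('wrist','w34')
print('at .055');rects('w34',(12,60,130),(35,255,255),.055,400)
s,_=st();print('held');rects('w34',(12,60,130),(35,255,255),s['tcp_pos'][2]+.004,400)
E
```

```text
at .055
[319. 260.] c(mm) [ 410.7 -281.6] size [104.2 105.2] ang 69.0
[200. 168.] c(mm) [ 539.8 -211.9] size [62.1 61.3] ang 69.3
t 40.07 [ 0.4642 -0.3028  0.1621] yaw -20.99 F [ 0.4 -0.2 -0.5] gap 0.0597 q7 -1.42
held
[319. 260.] c(mm) [ 465.1 -302.4] size [60.9 61.5] ang 69.0
[200. 168.] c(mm) [ 540.5 -261.7] size [36.3 35.8] ang 69.3
```

View pics/w34.png

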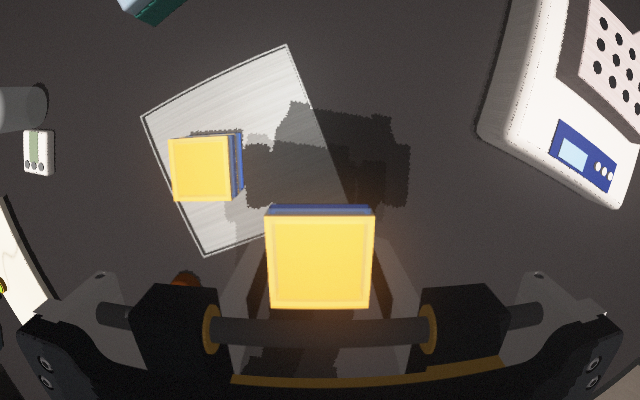

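Call:
play_rows([
  {"hand": 255, "slide": [0.0048, -0.014, 0], "roll": -0.3},
  {"hand": 255, "slide": [0.0048, -0.014, 0], "roll": 0},
  {"hand": 255, "slide": [0.0048, -0.014, 0], "roll": 0},
  {"hand": 255, "slide": [0.0048, -0.014, 0], "roll": 0},
  {"hand": 255, "slide": [0.0048, -0.014, 0], "roll": 0},
  {"hand": 255, "slide": [0.0048, -0.014, 0], "roll": 0},
  {"hand": 255, "slide": [0.0048, -0.014, 0], "roll": 0},
  {"hand": 255, "slide": [0.0047, -0.0137, 0], "roll": 0},
  {"hand": 255, "slide": [0, 0, 0.025], "roll": 0},
  {"hand": 255, "slide": [0, 0, 0.025], "roll": 0},
  {"hand": 255, "slide": [0, 0, 0.015], "roll": 0},
  {"hand": 255, "slide": [0, 0, 0], "roll": 0},
  {"hand": 255, "slide": [0, 0, 0], "roll": 0},
], squeeze=25)

```text
time: 41.15
tcp_pos: [0.539, -0.2123, 0.097]
eef_rot: [-0.0, 0.984, -0.179, -0.001]
contact_force: [0.3, -0.2, 0.0]
finger_gap: 0.0603
```

```bash
python3 - <<'E'
from h import *
delta(.5396,-.2117,.0772,-20.65)
E
```

```text
t 41.15 [ 0.539  -0.2123  0.097 ] yaw -20.66 F [ 0.3 -0.2  0. ] gap 0.0603 q7 -1.64
tool dx,dy 0.0004 -0.0008 dz 0.0198 roll -0.01
```

Call:
play_rows([
  {"hand": 255, "slide": [0.0004, -0.0008, 0.008], "roll": 0},
  {"hand": 255, "slide": [0, 0, 0.006], "roll": 0},
  {"hand": 255, "slide": [0, 0, 0.003], "roll": 0},
  {"hand": 255, "slide": [0, 0, 0.0015], "roll": 0},
  {"hand": 255, "slide": [0, 0, 0.0015], "roll": 0},
  {"hand": 255, "slide": [0, 0, 0], "roll": 0},
  {"hand": 255, "slide": [0, 0, 0], "roll": 0},
], squeeze=25)

```text
time: 41.73
tcp_pos: [0.5402, -0.2115, 0.0773]
eef_rot: [-0.0, 0.984, -0.179, 0.0]
contact_force: [0.4, 0.6, -0.7]
finger_gap: 0.0595
```

```bash
python3 - <<'E'
from h import *
delta(.5396,-.2117,.0772,-20.65)
E
```

```text
t 41.73 [ 0.5402 -0.2115  0.0773] yaw -20.57 F [ 0.4  0.6 -0.7] gap 0.0595 q7 -1.64
tool dx,dy -0.0005 0.0004 dz 0.0001 roll 0.08
```

Call:
play_rows([
  {"hand": 255, "slide": [0, 0, 0.0005], "roll": 0},
  {"hand": 70, "slide": [0, 0, 0], "roll": 0},
  {"hand": 50, "slide": [0, 0, 0], "roll": 0},
  {"hand": 30, "slide": [0, 0, 0], "roll": 0},
  {"hand": 0, "slide": [0, 0, 0], "roll": 0},
  {"hand": 0, "slide": [0, 0, 0], "roll": 0},
  {"hand": 0, "slide": [0, 0, 0], "roll": 0},
  {"hand": 0, "slide": [0, 0, 0], "roll": 0},
  {"hand": 0, "slide": [0, 0, -0.02], "roll": 0},
  {"hand": 0, "slide": [0, 0, -0.03], "roll": 0},
  {"hand": 0, "slide": [0, 0, -0.04], "roll": 0},
  {"hand": 0, "slide": [0, 0, -0.04], "roll": 0},
  {"hand": 0, "slide": [-0.03, 0, 0], "roll": 0},
  {"hand": 0, "slide": [-0.03, 0, 0], "roll": 0},
  {"hand": 0, "slide": [0, 0, 0], "roll": 0},
  {"hand": 0, "slide": [0, 0, 0], "roll": 0},
], squeeze=15)

```text
time: 43.07
tcp_pos: [0.4832, -0.1902, 0.2072]
eef_rot: [0.0, 0.984, -0.179, 0.0]
contact_force: [1.3, -0.1, -0.6]
finger_gap: 0.0942
```

```bash
python3 - <<'E'
from h import *
st(); im,_,_=shot('wrist','w35')
rects('w35',(12,60,130),(35,255,255),.081,400)
cv2.imwrite('pics/w35c.png',cv2.resize(im[90:250,230:430],None,fx=3.7,fy=3.7,interpolation=cv2.INTER_CUBIC)[:,:,::-1])
shot('side','s35',(310,120,410,205),7)
E
```

```text
t 43.07 [ 0.4832 -0.1902  0.2072] yaw -20.57 F [ 1.3 -0.1 -0.6] gap 0.0942 q7 -1.63
[319. 139.] c(mm) [ 540.1 -212.3] size [61.4 59.9] ang 69.5
[  9. 141.] c(mm) [725.3 200.4] size [ 61.7 102. ] ang 10.2
```

View pics/w35c.png

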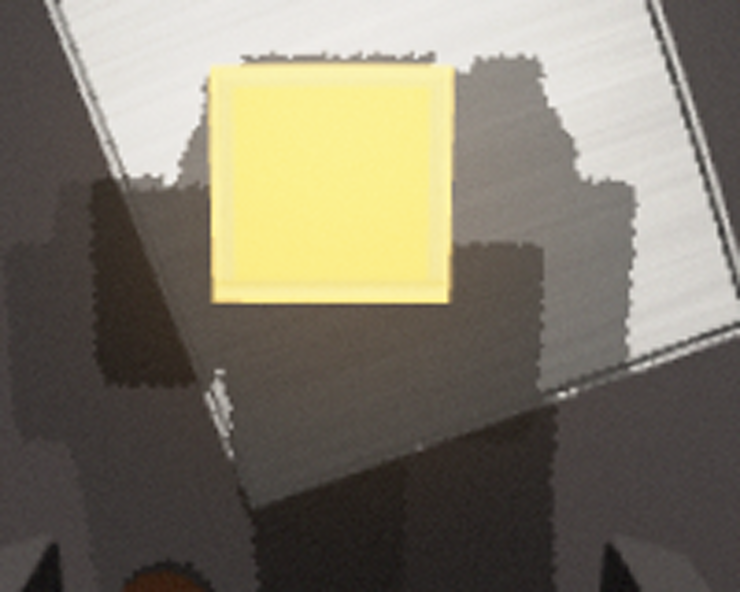

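View pics/s35.png

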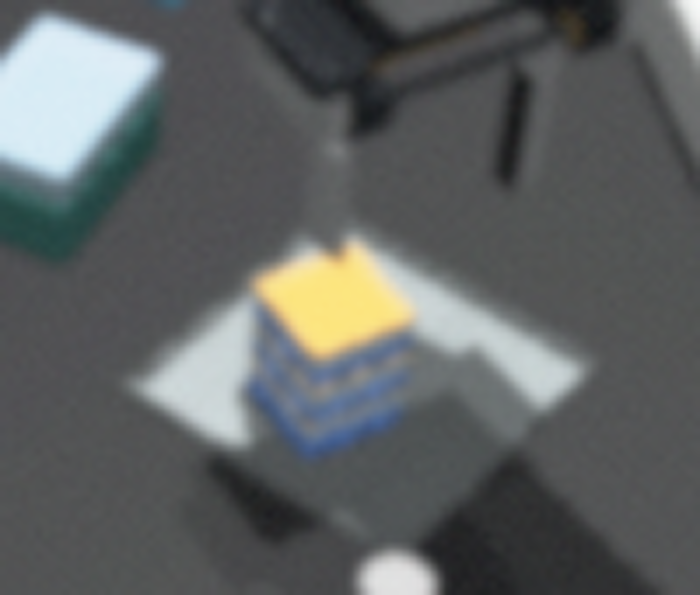

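Three dishes are stacked squarely: centre (540.1, −212.3) mm, angle 69.5° against 69.4° for the first dish. All look shut, and the gripper is clear. I'm handing in.

```bash
python3 -c "
from rig import finish_job
print(finish_job())"
```

```text
the job is handed in; nothing more can be done
None
```

Both dishes are now upside down, shut and stacked on the first dish in the steel tray. I handed the job in at about 43 s of the 72 s allowed; `finish_job()` gave no verdict.

**How the flip was done:** The tool can only point straight down, so I turned each dish while it was held by its sides. I held it near one end and levered it upright against a fixed edge. I stood it on its edge on the bench, re-gripped it at the top, rolled it over onto its lid, then set it on the stack. The far dish went first, then the robot-side dish.

**What did not go to plan:**
- The levelling plate's edge tilted the far dish only about 45°, because the pads slipped. I finished that turn, and did the whole of the second, on the block heater's front edge.
- The robot-side dish stood with a gap of about 2 mm at its joint. It looked closed again once it lay on its lid.
- Both dishes settled 2–3 mm onto the bench when released on edge.

**Last checks:**
- **Position:** the top dish is centred within about 1 mm of the first dish's starting position and square to it within about 0.2°.
- **Shut:** in the side picture all three dishes look shut, and the gripper was open and clear of them. That picture is too coarse to measure lid gaps of a millimetre or so.
- **Rest of the bench:** the jar, bottle, timer, beaker and the objects on the plate looked unmoved in the pictures I took. I did not measure each of them again at the end.

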